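# Tip the can into the crusher and flip the guard shut

### The arm

A 6-joint arm with a two-finger parallel gripper is mounted at the origin on the work surface. World frame = base frame: x ahead of the robot, y to its left, z up, the work surface at z = 0. Lengths are in mm, angles in rad, forces in N, time in s.
With the tool pointing down it reaches from about 325 to 775 mm from the base axis. Payload 5.5 kg.
Tool frame: the origin (TCP) lies on the centre line of the jaws, within the pads' length; the fingertips stand 25 mm ahead of it and the grasp point (between the pads) lies 6 mm ahead of it (robot.tip_reach is the z of the fingertips in the tool frame, in mm); z points along the fingers, y is the direction in which the jaws open and shut (so a half turn about z gives the same grasp; the last joint's range is limited). The gripper opens to 85 mm and grips with 20 to 120 N. Pads are 22 mm wide; open, the fingers measure 114 mm over their backs; the gripper's body (76 mm by 85 mm) begins 54 mm behind the grasp point. The pads swing forward as they close: fully open they stand 13 mm farther back than shut.
Start: joints at [-1.223, 0.091, 1.231, -0, 1.82, -0.057], TCP at [236.302, -551.523, 223.875] pointing down, gripper open.
Joint ranges: [-2.87, 2.87], [-0.86, 2.18], [0.17, 2.46], [-1.51, 4.65], [0.06, 2.69], [-2.65, 2.65]. Speed limits (rad/s): [2.57, 2.57, 3.01, 3.14, 3.14, 3.14].

### API

Orientations are given as [roll, pitch, yaw] about the fixed x, y, z axes, in that order (R = Rz(yaw) Ry(pitch) Rx(roll)).
In Python, from workcell import robot gives the robot as it stands. The module is installed in compiled form; this text tells all that it offers.
- The arm moves only by the shell command python3 -m handwheel 'ROWS' [FORCE]. ROWS is JSON, a list of rows, each an object of numbers: "grip": the closure, from 0 (fully open) to 1 (shut); "x", "y", "z": the shift along the tool's x, y, z in cm; "spin": the turn about the tool's z in degrees. In form: [{"grip": .., "x": .., "y": .., "z": .., "spin": ..}, ...]. A call has 1 to 5 rows; each row is the pose to reach, as a shift and turn from the pose measured when the call began, along the tool's axes at that moment; what a row does not reach only later rows make up. A row lasts 1/10 s, in which the tool goes at most 50 mm and 8.59 degrees, less where a joint would pass 70% of its speed; a pose out of reach is approached as far as the arm can. A call with a gripper value outside its range is refused whole. The fingers move at their own pace and stop on an object; FORCE is the grip in N (left out, the last holds). Time passes only in rows, so rows that repeat a pose let the fingers close. It gives the time, the measured TCP pose, the force and the opening at its end, in the units of the state.
- robot.sense(): the state, without advancing time (a new reading comes with each control period).
- robot.get_image(name): name is "side" or "top" or "wrist"; returns a dict with "color" (400x640x3 uint8, red, green, blue), "mtx" (3x3 intrinsics, pixels), "k1" (the pictures are not rectified: a ray, as slopes to the right and down, at radius r is drawn at 1 + k1 r^2 times it, then the intrinsics apply), "camera_from_world" (4x4, takes a point from world to camera coordinates). Camera axes: x right, y down, z forward; pixel columns grow to the right and rows downward; lengths in mm; the calibration is good to about 2 mm. A picture is of the moment at which its call begins. There is no depth.
- robot.finish_job(): hands the job in, once; it reports no verdict.
Trained networks look in a picture, given as the dict that the camera call returned (one of the last four; its "shot" number tells which), for a name from the list of things; names that differ only in an ending like _2 or _b are one class to them, and where a whole thing is asked for, a point or a joint stands for the part that bears it (a point fixed in the world has none). Each returns a list of dicts, best first, with "conf" (0 to 1); they miss things now and then, are a little off and sometimes report something else, mostly with a low value. They report only what shows in the picture. A call takes as long as a camera call. They do not tell look-alikes from the thing itself.
- robot.silhouettes(picture, label): "mask" (400x640 bool, what is visible of it) and "uv" ([column, row] in pixels, amid what is visible of it).
The state is a dict: "t": time; "joint_positions": joint angles; "joint_vel": joint speeds; "joint_torque": joint torques, N m; "ee_pos": TCP position; "eef_rot": TCP orientation; "wrist_force": force on the tool from outside, world axes, zero at the start; "wrist_torque": the same for the moment, N m; "width": finger opening in mm.
Only numpy, scipy, OpenCV 4.12 (cv2) and the standard library are available. Lean on these libraries where they do the work, as an engineer would, in place of code of your own. Each camera call takes 0.05 s, during which the arm holds its last target.

### The job

Load the can crusher: push over the can that stands on the crusher's loading step so that it lies down along the channel towards the plunger, and then push the open guard over so that it falls fully shut above it. Work gently with the fingertips only: do not pick up, squeeze or carry anything, do not press the crusher's button, and leave the other things on the counter where they are.

Things in the scene. Friction and masses are not known exactly. Their poses are not given: they have to be found in the camera images.
- crusher: Can crusher, bolted down: grey base 120 x 330 mm (x, y), 12 mm thick, with a channel along its y axis. Origin: centre of the base's underside, on the counter; z up. Channel floor at z = 12 mm, 80 mm wide (x = -40 to 40), y = -165 to 72. At y = 93 to 165 stands the press housing, 117 mm high, with the button on top. Walls: see step and cradle.
- can: Blue empty aluminium drink can standing upright on the loading step: 66 mm diameter, 115 mm high, about 18 g, foot ring 52 mm. Straight side from 8 to 104 mm above its foot, necked above. Origin: centre of its underside; z towards its top. Pushed on its back near the top it pivots on its foot and, leaning over 25 degrees, falls by itself.
- can_mid (a point): Middle of that can, on its axis, 57.5 mm from its underside.
- step (a point): Middle of the loading step, on the channel floor (crusher x = 0, y = -115, z = 12 mm): the open -y end of the channel, y = -165 to -70, level with the rest of the floor, with side rails only 14 mm high.
- cradle (a point): Point (crusher x = 0, y = -15, z = 45 mm) about where the can's middle should be when it lies in the channel. Here, y = -70 to 85, the channel has a tall wall at +x (top at z = 90 mm) and a low one at -x with a flared lip (top at about z = 61 mm).
- plunger_face (a point): Centre of the face of the spring plunger, a 62 mm steel disc that ends the channel at crusher y = 72 mm and faces -y.
- guard (a joint): Guard, an aluminium frame 96 mm (hinge to free edge) x 135 x 4 mm, hinged on top of the tall +x wall. 0 = shut (level over the channel), 1.57 = upright, 2.1 rad = leaning back to crusher +x. Starts at 1.75 to 2.05. Stiff hinge: stays where left near upright, falls shut by itself once pushed below about 0.9 rad. About 1 N at the free edge moves it.
- guard_hinge (a point): Middle of the guard's hinge line (crusher x = 50, y = 10, z = 94 mm). The line runs along the crusher's y axis.
- guard_edge (a point): Middle of the guard's free edge, 96 mm from the hinge line.
- button (a joint): The crusher's round push button, 36 mm diameter, on top of the press housing; 0 = up, 0.006 m = fully down. Not to be pressed.
- can2: A second, identical blue can, standing on the counter beyond the crusher (+x side), near the loading step. Leave alone. Origin: centre of its underside.
- tumbler: Clear plastic tumbler, rim diameter 72 mm, 100 mm high, on the counter on the robot's side of the crusher. Leave alone. Origin: centre of its underside.
- block: Black rubber block 60 x 45 x 30 mm on the counter on the robot's side of the crusher. Leave alone. Origin: centre of its underside.
- bowl: Small white ceramic bowl, 110 mm wide, 45 mm high, beyond the press housing. Leave alone. Origin: centre of its underside.
- jar: Glass jar with metal cap, 66 mm diameter, 85 mm high, left of the crusher. Leave alone. Origin: centre of its underside.
- shaker: Steel shaker, 44 mm diameter, 82 mm high, right of the crusher. Leave alone. Origin: centre of its underside.
Not all that is in view belongs to the job. What is shaped like the can but red is not meant.

How it is judged:
By the outcome, as a careful person would: the job done as asked, in the order asked, and still so for the second after the job is handed in, with the robot touching nothing.
It also fails if it takes over 51 s, if anything falls off the work surface, if the arm or the gripper's body presses on something with over 40 N, if the wrist force passes 120 N, or if a joint passes its speed limit or range.

## Working session

There is one attempt and no reset: what is moved stays moved. The work goes in short steps, Python scripts to look and compute and a shell command to move; the robot and the scene stay as the last step left them, time stands still between calls to the robot, and variables do not carry over. Pictures are saved under pics/ and viewed, and the job is handed in when it is done.

```bash
mkdir -p pics
cat > h.py <<'E'
import numpy as np, cv2
from workcell import robot
def ray(p,uv):
    K=p["mtx"];k1=p["k1"]
    d=np.array([(uv[0]-K[0,2])/K[0,0],(uv[1]-K[1,2])/K[1,1]])
    s=d.copy()
    for _ in range(20): s=d/(1+k1*(s@s))
    T=np.array(p["camera_from_world"]);R=T[:3,:3];t=T[:3,3]
    return -R.T@t, R.T@np.array([s[0],s[1],1.])
def atz(p,uv,z):
    o,d=ray(p,uv); return o+d*(z-o[2])/d[2]
def proj(p,X):
    T=np.array(p["camera_from_world"]);c=T[:3,:3]@np.array(X,float)+T[:3,3]
    s=c[:2]/c[2]; s=s*(1+p["k1"]*(s@s)); K=p["mtx"]
    return np.array([K[0,0]*s[0]+K[0,2],K[1,1]*s[1]+K[1,2]])
def tri(a):
    A=np.zeros((3,3));b=np.zeros(3)
    for p,uv in a:
        o,d=ray(p,uv);d=d/np.linalg.norm(d);M=np.eye(3)-np.outer(d,d);A+=M;b+=M@o
    return np.linalg.solve(A,b)
def save(p,n): cv2.imwrite(f"pics/{n}.png",np.ascontiguousarray(p["color"][:,:,::-1]))
E
python3 - <<'E'
from h import *
np.set_printoptions(precision=1,suppress=True)
for n in("top","side","wrist"):
    p=robot.get_image(n);save(p,n+"0")
    o,d=ray(p,(320,200));print(n,o,d)
    if n!="wrist":
        for l in ["can","crusher","guard","button","plunger_face"]:
            for r in robot.silhouettes(p,l): print(n,l,round(r["conf"],2),r["uv"],r["mask"].sum())
s=robot.sense();print(s)
E
```

```text
top [ 485.2  -14.8 1175.1] [ 0.  0. -1.]
top can 0.97 [370.4, 182.8] 679
top can 0.85 [312.7, 112.0] 868
top can 0.57 [360.1, 125.7] 801
top crusher 0.73 [311.2, 186.4] 7099
top guard 0.64 [316.7, 154.1] 1138
top guard 0.21 [371.7, 180.6] 691
top button 0.55 [270.7, 197.1] 181
top plunger_face 0.63 [291.4, 192.4] 150
side [ 92.5 641.8 844.9] [ 0.4 -0.6 -0.7]
side can 0.85 [335.4, 191.8] 951
side can 0.8 [254.4, 199.5] 885
side can 0.73 [288.4, 179.3] 378
side crusher 0.84 [299.0, 233.7] 5894
side guard 0.58 [289.9, 190.5] 1018
side button 0.43 [288.4, 233.5] 171
side plunger_face 0.59 [334.1, 192.2] 919
wrist [ 308.1 -520.7  374.4] [-0.3 -0.1 -1. ]
{'t': 0.65, 'joint_positions': array([-1.2,  0.1,  1.2, -0. ,  1.8, -0.1]), 'joint_vel': array([-0.,  0.,  0., -0., -0.,  0.]), 'joint_torque': array([ -0. , -45.8, -41.8,  -0. ,   0. ,  -0. ]), 'ee_pos': array([ 236.3, -551.5,  223.9]), 'eef_rot': array([3.1, 0. , 0.4]), 'wrist_force': array([-0.1, -0.4, -0.4]), 'wrist_torque': array([-0. , -0.1,  0. ]), 'width': 85.50875674004872}
```

View pics/top0.png

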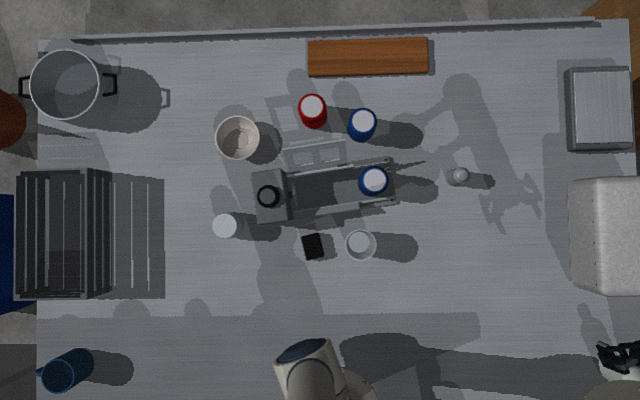

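View pics/side0.png

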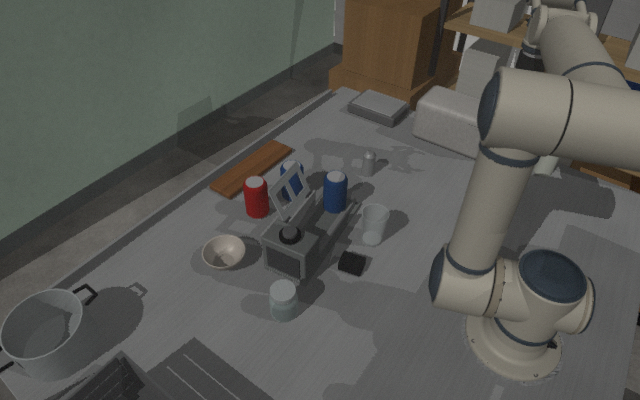

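Run:
```python
import cv2
a=cv2.imread("pics/top0.png")[90:270,210:430]
cv2.imwrite("pics/top0c.png",cv2.resize(a,(792,648)[:2] if 0 else (770,600),interpolation=cv2.INTER_CUBIC) if 0 else cv2.resize(a[0:165],None,fx=3.6,fy=3.6,interpolation=cv2.INTER_CUBIC))
b=cv2.imread("pics/side0.png")[140:300,200:400]
cv2.imwrite("pics/side0c.png",cv2.resize(b,None,fx=3.7,fy=3.7,interpolation=cv2.INTER_CUBIC))
```

```text
(no output)
```

View pics/top0c.png

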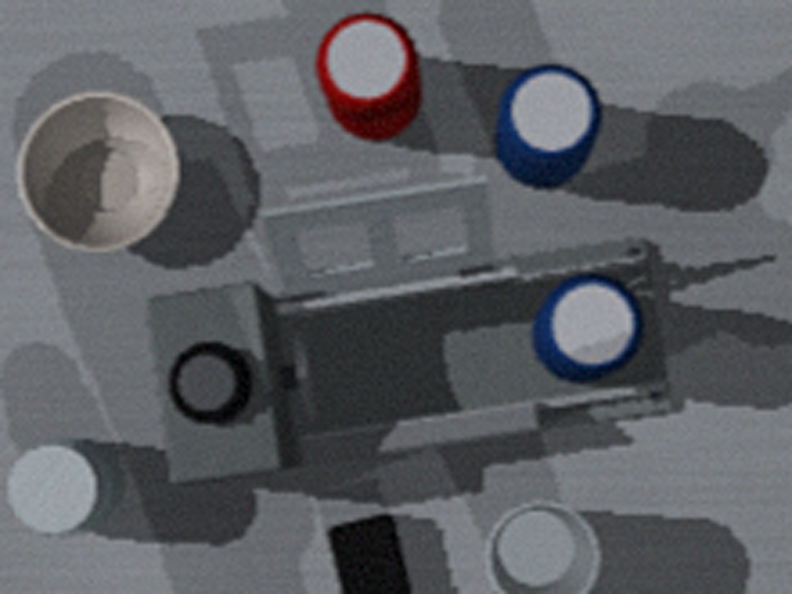

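View pics/side0c.png

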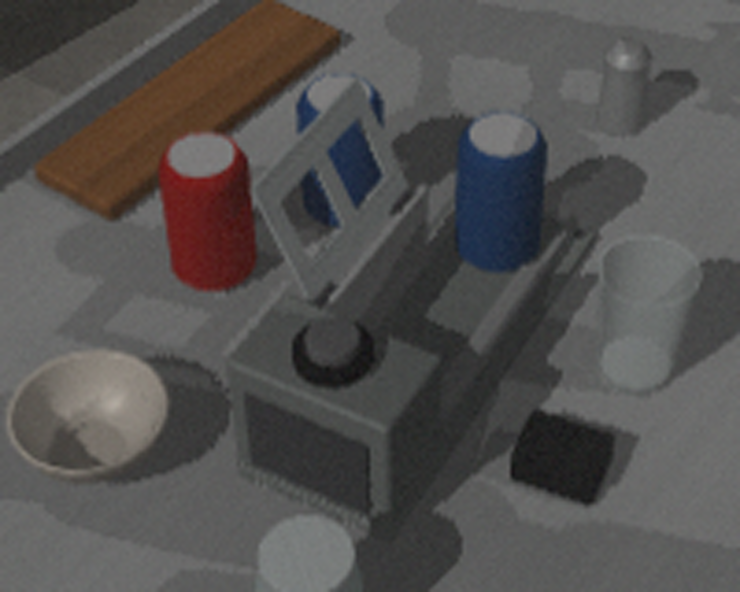

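```bash
cat >> h.py <<'E'
C=lambda u,v:(u/3.6+210,v/3.6+90)
S=lambda u,v:(u/3.7+200,v/3.7+140)
E
python3 - <<'E'
from h import *
from scipy.optimize import least_squares
np.set_printoptions(precision=1,suppress=True)
t=robot.get_image("top");s=robot.get_image("side")
obs=[(t,C(148,298),(60,165,117)),(t,C(170,482),(-60,165,117)),(t,C(252,285),(60,93,117)),(t,C(278,468),(-60,93,117)),
(s,S(230,355),(60,165,117)),(s,S(380,428),(-60,165,117)),(s,S(440,357),(-60,93,117))]
for p,uv,l in obs[:4]: print(atz(p,uv,117))
def f(q,full=False):
    x,y,a=q;r=[]
    for p,uv,l in obs:
        X=[x+l[0]*np.cos(a)-l[1]*np.sin(a),y+l[0]*np.sin(a)+l[1]*np.cos(a),l[2]]
        r+=list(proj(p,X)-uv)
    return r
r=least_squares(f,[500,0,0.1],loss="soft_l1");print(r.x[:2],r.x[2],np.array(f(r.x)))
x,y,a=r.x
R=np.array([[np.cos(a),-np.sin(a)],[np.sin(a),np.cos(a)]])
for p,n in((t,"top"),(s,"side")):
  im=cv2.cvtColor(p["color"],cv2.COLOR_RGB2BGR)
  k,o=(3.6,(210,90)) if n=="top" else (3.7,(200,140))
  im=im[o[1]:o[1]+165,o[0]:o[0]+220];im=cv2.resize(im,None,fx=k,fy=k)
  def P(l):
    w=R@l[:2]+[x,y];q=proj(p,[*w,l[2]]);return tuple(int(v) for v in (q-o)*k)
  def L(pts,c):
    for i in range(len(pts)):cv2.line(im,P(pts[i]),P(pts[(i+1)%len(pts)]),c,1)
  L([(-60,93,117),(60,93,117),(60,165,117),(-60,165,117)],(0,255,255))
  L([(-60,-165,0),(60,-165,0),(60,165,0),(-60,165,0)],(0,255,0))
  L([(-40,-165,12),(40,-165,12),(40,72,12),(-40,72,12)],(255,0,255))
  L([(50,-57.5,94),(50,77.5,94)],(0,0,255))
  for th in(1.75,1.9,2.05):
    e=(50-96*np.cos(th),94+96*np.sin(th));L([(e[0],-57.5,e[1]),(e[0],77.5,e[1])],(0,128,255))
  cv2.imwrite(f"pics/fit_{n}.png",im)
# can top
for nm,p in(("top",t),("side",s)):
  for d in robot.silhouettes(p,"can"):
    c=d["uv"];w=atz(p,c,12+57);print(nm,c,d["conf"],w,R.T@(w[:2]-[x,y]))
w=atz(t,C(594,323),127)
print("topdisc",w,R.T@(w[:2]-[x,y]))
w=tri([(t,C(594,323)),(s,S(504,135))]);print("tri",w,R.T@(w[:2]-[x,y]))
E
```

```text
[578.1 176.9 117. ]
[462.3 164.8 117. ]
[584.6 111.1 117. ]
[469.6  96.9 117. ]
[536.4   9. ] -6.186985752418503 [-1.  -1.  -1.2  0.7  1.6 -1.2  0.5  0.8 -2.3 -0.   0.8  0.6  0.7 -0.7]
top [369.9, 181.6] 0.95 [554.6 -94.1  69. ] [   8.2 -104.4]
top [313.7, 111.8] 0.89 [723.5  34.2  69. ] [188.6   7.1]
top [362.4, 125.3] 0.72 [688. -80.  69.] [ 142.3 -103.2]
side [254.8, 198.4] 0.89 [715.4  52.3  69. ] [182.4  25.9]
side [290.2, 179.9] 0.65 [685.9 -66.7  69. ] [141.6 -89.7]
side [335.5, 190.6] 0.58 [ 555.2 -105.1   69. ] [   7.7 -115.4]
side [291.4, 191.8] 0.3 [651.4 -28.3  69. ] [110.8 -48.2]
topdisc [ 554.9 -101.4  127. ] [   7.8 -111.7]
tri [ 554.5 -102.2  122.5] [   7.3 -112.4]
```

View pics/fit_top.png

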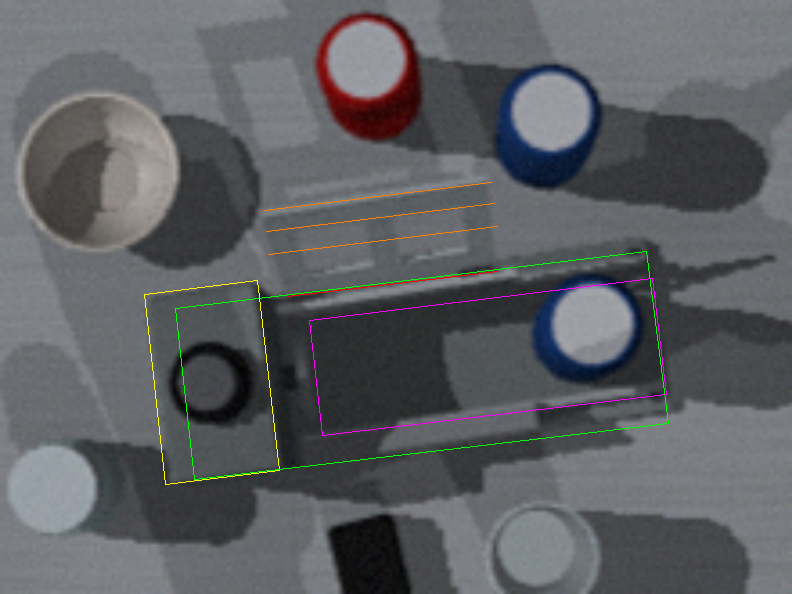

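View pics/fit_side.png

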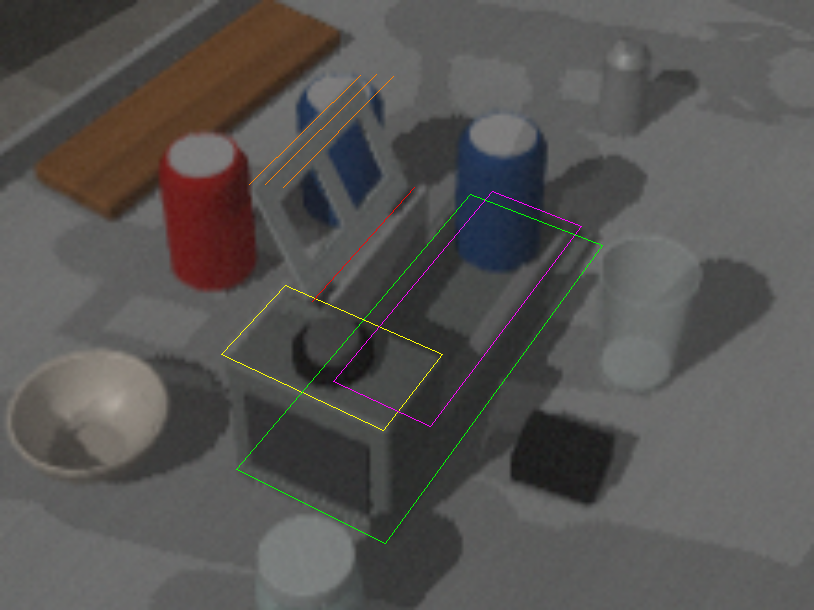

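Run:
```python
import cv2
a=cv2.imread("pics/top0.png")[145:215,340:410]
b=cv2.imread("pics/side0.png")[170:250,310:380]
a=cv2.convertScaleAbs(cv2.resize(a,(560,560),interpolation=cv2.INTER_CUBIC),alpha=1.8)
cv2.imwrite("pics/endt.png",a)
cv2.imwrite("pics/ends.png",cv2.convertScaleAbs(cv2.resize(b,None,fx=7,fy=7,interpolation=cv2.INTER_CUBIC),alpha=1.8))
```

```text
(no output)
```

View pics/endt.png

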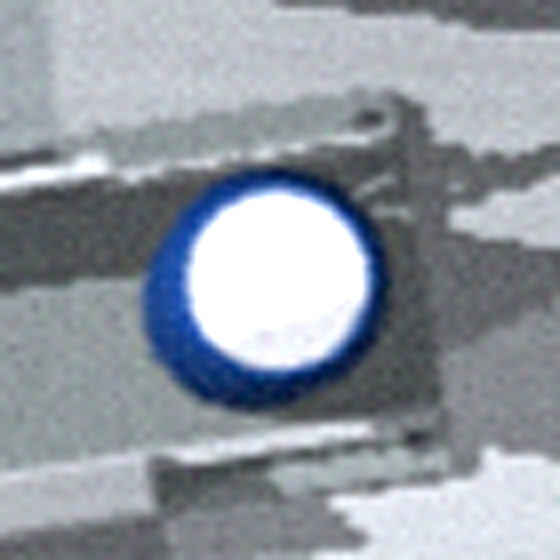

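View pics/ends.png

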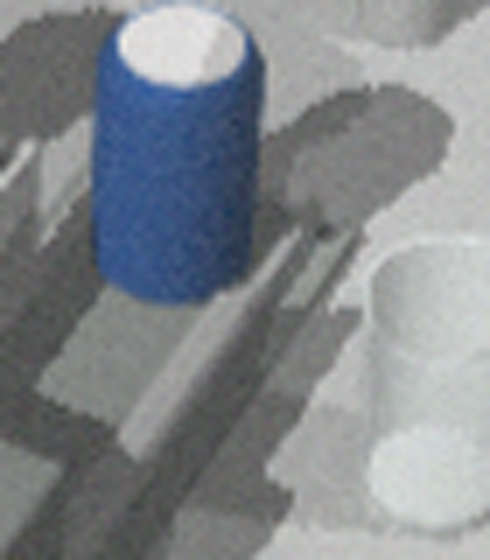

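```bash
cat > fit.py <<'E'
from h import *
from scipy.optimize import least_squares
np.set_printoptions(precision=1,suppress=True)
t=robot.get_image("top");s=robot.get_image("side")
obs=[(t,C(148,298),(60,165,117)),(t,C(170,482),(-60,165,117)),(t,C(252,285),(60,93,117)),(t,C(278,468),(-60,93,117)),
(s,S(230,355),(60,165,117)),(s,S(380,428),(-60,165,117)),(s,S(440,357),(-60,93,117)),
(t,(390,156.9),(60,-165,12)),(t,(396.9,203.1),(-60,-165,12)),
(s,(361.5,203.5),(-60,-165,12))]
g=[(t,C(265,214),77.5),(t,C(487,180),-57.5),(s,S(258,190),77.5),(s,S(360,78),-57.5)]
def f(q):
    x,y,a,th=q;r=[]
    o=list(obs)+[(p,uv,(50-96*np.cos(th),yy,94+96*np.sin(th))) for p,uv,yy in g]
    for p,uv,l in o:
        X=[x+l[0]*np.cos(a)-l[1]*np.sin(a),y+l[0]*np.sin(a)+l[1]*np.cos(a),l[2]]
        r+=list(proj(p,X)-uv)
    return r
r=least_squares(f,[536,9,0.1,1.9],loss="soft_l1");print(r.x, r.x[2:].round(3));print(np.array(f(r.x)).reshape(-1,2))
x,y,a,th=r.x
R=np.array([[np.cos(a),-np.sin(a)],[np.sin(a),np.cos(a)]])
np.save("pose.npy",r.x)
for c in((594,323),):
  w=atz(t,C(*c),127);print("can top",w,R.T@(w[:2]-[x,y]))
w=tri([(t,C(594,323)),(s,S(504,135))]);print("tri",w,R.T@(w[:2]-[x,y]))
w=atz(t,C(585,333),12+60) ;print("mid",w)
for nm,l in dict(hinge=(50,10,94),edge=(50-96*np.cos(th),10,94+96*np.sin(th)),step=(0,-115,12),cradle=(0,-15,45)).items():print(nm,R@l[:2]+[x,y],l[2])
for c,z in (((554,110),115),((367,60),115),((540,548),0)): print(atz(t,C(*c),z))
E
python3 fit.py
```

```text
[539.3   9.1   0.1   2. ] [0.1 2. ]
[[-1.3 -0.6]
 [-0.5  0.8]
 [ 1.1 -1.5]
 [ 1.1  0.3]
 [-2.3  0.3]
 [ 1.4  0.2]
 [ 0.7 -1.3]
 [-0.6 -0.1]
 [-0.4  1.9]
 [ 0.1 -1.1]
 [-0.7  0.3]
 [ 0.5  0.7]
 [-1.8 -1.4]
 [-0.3 -1. ]]
can top [ 554.9 -101.4  127. ] [   2.5 -111.5]
tri [ 554.5 -102.2  122.5] [   2.  -112.2]
mid [552.2 -99.9  72. ]
hinge [587.8  24.8] 94
edge [627.8  29.6] 181.1376568615322
step [ 552.8 -105.2] 12
cradle [541.   -5.8] 45
[690.3 -80.9 115. ]
[725.4  35.9 115. ]
[409.  -70.7   0. ]
```

```bash
cat >> h.py <<'E'
from scipy.spatial.transform import Rotation as Ro
def need(cr=None,z=None,yaw=None,w=None):
    q=np.load("pose.npy");a=q[2];s=robot.sense()
    if cr is not None: w=np.array([[np.cos(a),-np.sin(a)],[np.sin(a),np.cos(a)]])@cr+q[:2]
    Rm=Ro.from_euler("xyz",s["eef_rot"]).as_matrix()
    d=Rm.T@(np.array([w[0],w[1],z])-s["ee_pos"])/10
    cur=s["eef_rot"][2]; sp=None if yaw is None else -np.degrees((yaw-cur+np.pi)%(2*np.pi)-np.pi)
    print("t",round(s["t"],2),"pos",s["ee_pos"].round(1),"rot",np.round(s["eef_rot"],3),"w",round(s["width"],1),"F",s["wrist_force"].round(1),"\n target",np.round([*w,z],1),"-> cm",d.round(2),"spin",sp)
    return d
def crpos():
    q=np.load("pose.npy");a=q[2];p=robot.sense()["ee_pos"]
    return np.array([[np.cos(a),np.sin(a)],[-np.sin(a),np.cos(a)]])@(p[:2]-q[:2]),p[2]
E
python3 - <<'E'
from h import *
q=np.load("pose.npy");print(q, robot.tip_reach)
need((2.5,-195),z=210,yaw=q[2]+np.pi/2)
t=robot.get_image("top")
for l in("shaker","tumbler","jar","bowl","can2"):
  for r in robot.silhouettes(t,l)[:3]:print(l,round(r["conf"],2),np.round(r["uv"]),atz(t,r["uv"],40).round(0))
E
```

```text
[5.39290097e+02 9.05538226e+00 1.17420619e-01 2.00386096e+00] 25.0
t 0.95 pos [ 236.3 -551.5  223.9] rot [-3.142 -0.     0.405] w 85.3 F [ 0.5 -0.2 -0.4] 
 target [ 564.6 -184.3  210. ] -> cm [ 44.64 -20.82   1.39] spin -73.5365175621607
shaker 0.87 [458. 175.] [ 568. -305.   40.]
tumbler 0.78 [360. 244.] [407. -68.  40.]
tumbler 0.27 [227. 222.] [466. 251.  40.]
jar 0.58 [230. 224.] [462. 244.  40.]
jar 0.24 [235. 136.] [675. 230.  40.]
bowl 0.63 [236. 136.] [676. 227.  40.]
can2 0.95 [369. 183.] [553. -94.  40.]
can2 0.7 [313. 112.] [730.  36.  40.]
can2 0.6 [364. 126.] [693. -86.  40.]
```

```bash
python3 -m handwheel '[{"grip":0.58,"x":4.4,"y":-2.1,"z":0,"spin":-7},{"grip":0.58,"x":8.8,"y":-4.2,"z":0,"spin":-14},{"grip":0.58,"x":13.2,"y":-6.3,"z":0,"spin":-22},{"grip":0.58,"x":17.6,"y":-8.4,"z":0,"spin":-30},{"grip":0.58,"x":22,"y":-10.5,"z":0,"spin":-37}]'
python3 -c "
from h import *
q=np.load('pose.npy');need((2.5,-195),z=210,yaw=q[2]+np.pi/2)"
```

```text
t: 1.75
ee_pos: [398.1, -366.8, 224.1]
eef_rot: [3.141, 0.0, 1.056]
wrist_force: [1.4, -0.5, 0.4]
width: 36.1
t 1.75 pos [ 398.1 -366.8  224.1] rot [3.141 0.    1.056] w 36.1 F [ 1.4 -0.5  0.4] 
 target [ 564.6 -184.3  210. ] -> cm [24.08  5.5   1.41] spin -36.238766465175296
```

```bash
python3 -m handwheel '[{"grip":0.58,"x":4.8,"y":1.1,"z":0,"spin":-8},{"grip":0.58,"x":9.6,"y":2.2,"z":0,"spin":-15},{"grip":0.58,"x":14.4,"y":3.3,"z":0,"spin":-22},{"grip":0.58,"x":19.2,"y":4.4,"z":0.5,"spin":-30},{"grip":0.58,"x":24,"y":5.5,"z":1,"spin":-36.2}]'
python3 - <<'E'
from h import *
q=np.load('pose.npy');need((2.5,-195),z=131,yaw=q[2]+np.pi/2)
p=robot.get_image("top");save(p,"top1");p=robot.get_image("side");save(p,"side1")
p=robot.get_image("wrist");save(p,"wrist1")
E
```

```text
t: 2.25
ee_pos: [565.4, -183.3, 214.4]
eef_rot: [3.14, 0.001, 1.693]
wrist_force: [1.2, -0.7, 0.2]
width: 36.1
t 2.25 pos [ 565.4 -183.3  214.4] rot [3.140e+00 1.000e-03 1.693e+00] w 36.1 F [ 1.2 -0.7  0.2] 
 target [ 564.6 -184.3  131. ] -> cm [-0.08 -0.1   8.34] spin 0.2674922226272404
```

View pics/wrist1.png

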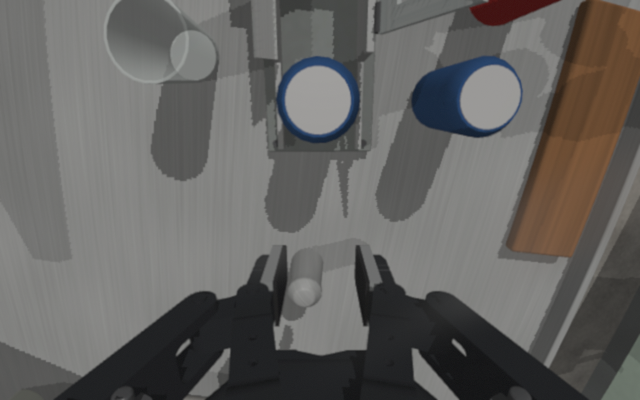

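View pics/side1.png

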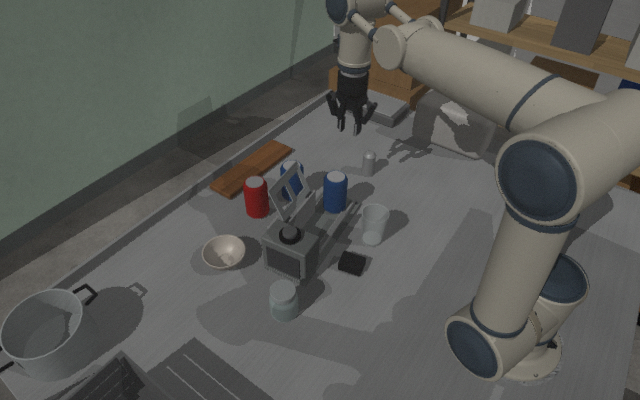

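The wrist view shows the blue can on the step, between the rails, centred at (318,99). The second blue can is at (490,97), out on the counter. The red can is at the top right. The can on the step is the one meant.

```bash
python3 - <<'E'
from h import *
q=np.load('pose.npy');a=q[2];R=np.array([[np.cos(a),-np.sin(a)],[np.sin(a),np.cos(a)]])
p=robot.get_image("wrist");w=atz(p,(319,100),127);print(w,R.T@(w[:2]-q[:2]))
for uv,z in (((270,151),12),((371,150),12)): w=atz(p,uv,z);print(R.T@(w[:2]-q[:2]))
im=p["color"][30:180,230:410,::-1];cv2.imwrite("pics/w1c.png",cv2.resize(im,None,fx=4,fy=4,interpolation=cv2.INTER_CUBIC))
E
python3 -m handwheel '[{"grip":0.58,"x":-0.1,"y":-0.1,"z":4,"spin":0.2},{"grip":0.58,"x":-0.1,"y":-0.1,"z":8.3,"spin":0.2},{"grip":0.58,"x":-0.1,"y":-0.1,"z":8.3,"spin":0.2}]'
```

```text
[ 553.30075024 -101.47535755  127.        ] [   0.96539292 -111.41099973]
[ -56.87437886 -167.17715559]
[  61.12684013 -165.38045183]
t: 2.75
ee_pos: [559.5, -185.0, 123.0]
eef_rot: [-3.129, -0.005, 1.683]
wrist_force: [-0.4, 0.2, -2.4]
width: 35.7
```

View pics/w1c.png

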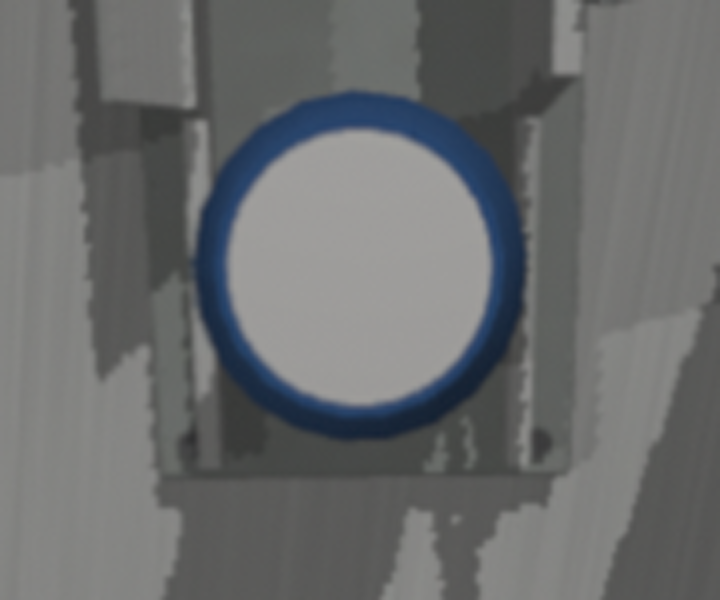

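```bash
python3 -m handwheel '[{"grip":0.58,"x":0,"y":0,"z":0,"spin":0},{"grip":0.58,"x":0,"y":0,"z":0,"spin":0}]'
python3 - <<'E'
from h import *
q=np.load('pose.npy');print(crpos());need((2,-165),z=129,yaw=q[2]+np.pi/2)
E
```

```text
t: 2.95
ee_pos: [559.7, -186.1, 125.1]
eef_rot: [-3.131, -0.004, 1.682]
wrist_force: [0.1, -0.9, 0.8]
width: 36.2
(array([  -2.64176487, -196.2291524 ]), np.float64(125.10425480967727))
t 2.95 pos [ 559.7 -186.1  125.1] rot [-3.131 -0.004  1.682] w 36.2 F [ 0.1 -0.9  0.8] 
 target [ 560.6 -154.6  129. ] -> cm [ 3.13  0.44 -0.38] spin -0.3591559245848747
```

```bash
python3 -m handwheel '[{"grip":0.58,"x":0.8,"y":0.1,"z":0,"spin":0},{"grip":0.58,"x":1.6,"y":0.2,"z":0,"spin":0},{"grip":0.58,"x":2.4,"y":0.35,"z":0,"spin":0},{"grip":0.58,"x":3.1,"y":0.4,"z":0,"spin":0},{"grip":0.58,"x":3.2,"y":0.4,"z":0,"spin":-0.3}]'
python3 - <<'E'
from h import *
q=np.load('pose.npy');print(crpos());need((2,-140),z=125,yaw=q[2]+np.pi/2)
p=robot.get_image("wrist");save(p,"wrist2");p=robot.get_image("side");save(p,"side2")
cv2.imwrite("pics/side2c.png",cv2.resize(p["color"][100:260,240:440,::-1],None,fx=3.7,fy=3.7))
E
```

```text
t: 3.45
ee_pos: [560.3, -152.6, 125.5]
eef_rot: [-3.132, -0.004, 1.689]
wrist_force: [-0.2, -0.4, -0.1]
width: 36.2
(array([   1.90679904, -162.95624004]), np.float64(125.49078878472633))
t 3.45 pos [ 560.3 -152.6  125.5] rot [-3.132 -0.004  1.689] w 36.2 F [-0.2 -0.4 -0.1] 
 target [ 557.7 -129.7  125. ] -> cm [2.3  0.01 0.06] spin 0.041805208201740274
```

View pics/wrist2.png

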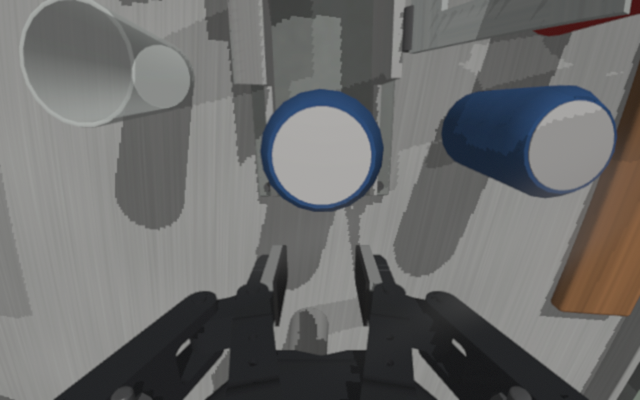

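View pics/side2c.png

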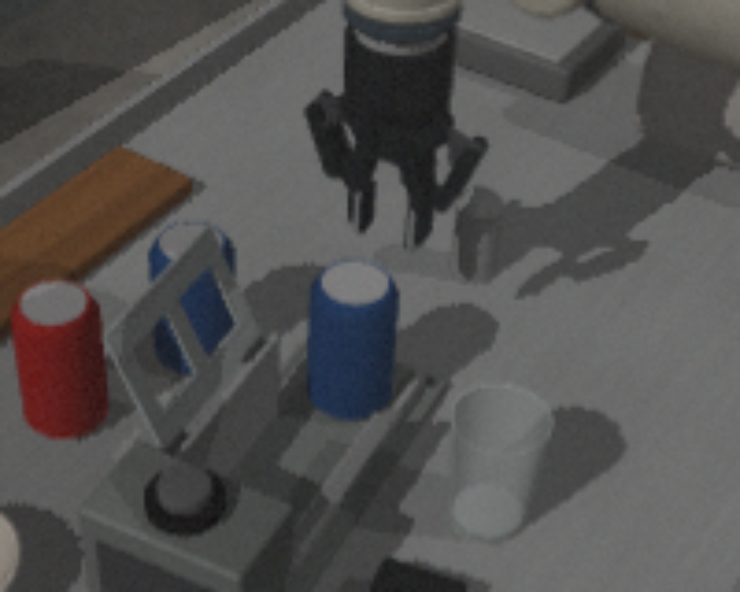

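```bash
python3 -m handwheel '[{"grip":0.58,"x":0.7,"y":0,"z":0.4,"spin":0},{"grip":0.58,"x":1.3,"y":0,"z":0.4,"spin":0},{"grip":0.58,"x":1.9,"y":0,"z":0.4,"spin":0},{"grip":0.58,"x":2.4,"y":0,"z":0.4,"spin":0},{"grip":0.58,"x":2.8,"y":0,"z":0.4,"spin":0}]'
python3 - <<'E'
from h import *
q=np.load('pose.npy');print(crpos())
p=robot.get_image("wrist");save(p,"wrist3");p=robot.get_image("side");save(p,"side3")
cv2.imwrite("pics/side3c.png",cv2.resize(p["color"][100:260,240:440,::-1],None,fx=3.7,fy=3.7))
E
```

```text
t: 4.05
ee_pos: [556.8, -125.1, 121.5]
eef_rot: [-3.131, -0.004, 1.689]
wrist_force: [0.2, -0.2, 0.0]
width: 35.6
(array([   1.66144921, -135.2421512 ]), np.float64(121.47678140883525))
```

View pics/side3c.png

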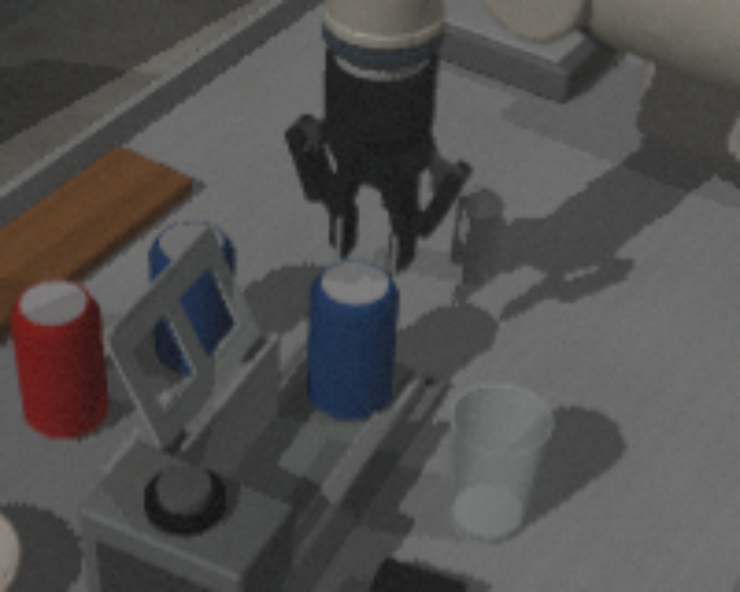

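View pics/wrist3.png

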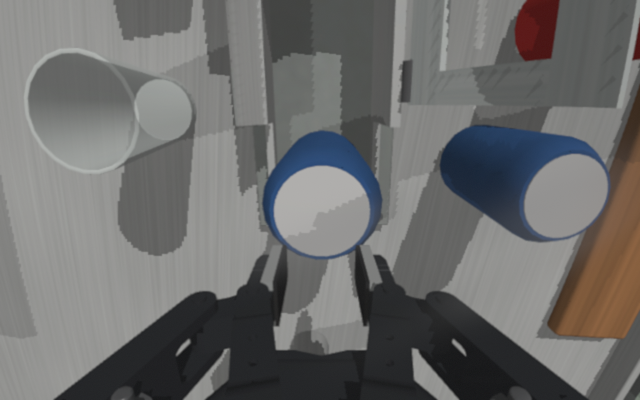

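```bash
python3 -m handwheel '[{"grip":0.58,"x":0.5,"y":0,"z":0,"spin":0},{"grip":0.58,"x":1.0,"y":0,"z":0,"spin":0},{"grip":0.58,"x":1.5,"y":0,"z":0,"spin":0},{"grip":0.58,"x":2.0,"y":0,"z":0,"spin":0},{"grip":0.58,"x":2.5,"y":0,"z":0,"spin":0}]'
python3 - <<'E'
from h import *
q=np.load('pose.npy');print(crpos())
p=robot.get_image("side");save(p,"side4")
cv2.imwrite("pics/side4c.png",cv2.resize(p["color"][100:260,240:440,::-1],None,fx=3.7,fy=3.7))
E
```

```text
t: 4.65
ee_pos: [553.9, -99.7, 121.6]
eef_rot: [-3.131, -0.004, 1.689]
wrist_force: [0.3, -0.3, -0.1]
width: 35.5
(array([   1.72707416, -109.72924957]), np.float64(121.6487962075887))
```

View pics/side4c.png

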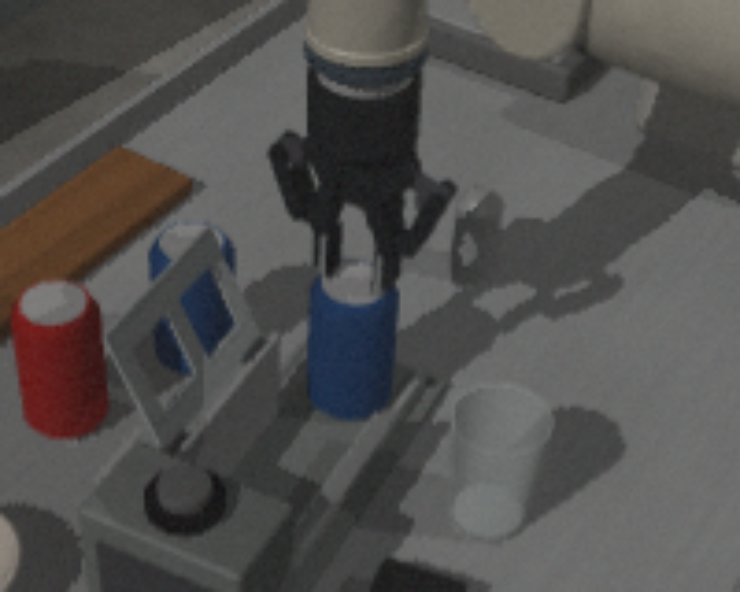

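Run:
```python
from h import *
p=robot.get_image("wrist");save(p,"wrist4")
t=robot.get_image("top");s=robot.get_image("side")
e=robot.sense()["ee_pos"]
im=np.concatenate([cv2.resize(t["color"][130:220,320:420],None,fx=4,fy=4),cv2.resize(s["color"][150:240,300:400],None,fx=4,fy=4)],1)
for p,o,k in((t,(320,130),0),(s,(300,150),400)):
  for z in(0,25):
    u=(proj(p,e-[0,0,z])-o)*4;cv2.circle(im,(int(u[0])+k,int(u[1])),3,(255,0,0) if z else (0,255,0),-1)
cv2.imwrite("pics/both4.png",im[:,:,::-1])
```

```text
(no output)
```

View pics/wrist4.png

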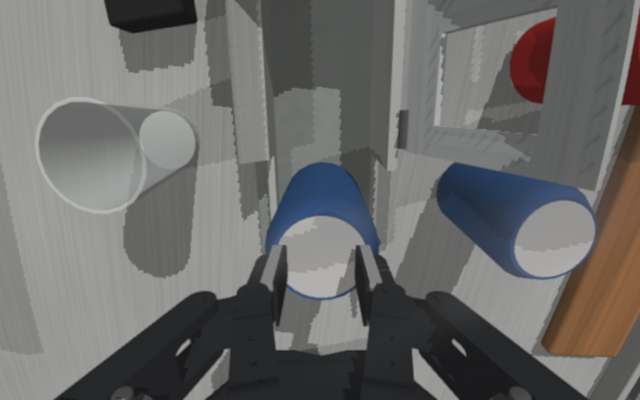

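View pics/both4.png

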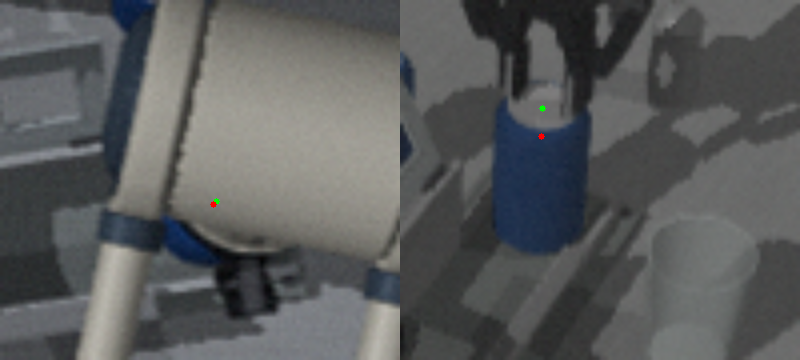

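Run:
```python
from h import *
np.set_printoptions(precision=1,suppress=True)
p=robot.get_image("wrist");s=robot.get_image("side");e=robot.sense();R=Ro.from_euler("xyz",e["eef_rot"]).as_matrix()
print(ray(p,(320,200)), e["ee_pos"])
for z in(-20,0,25):
  for y in(-18,18):print(z,y,proj(p,e["ee_pos"]+R@[0,y,z]),proj(s,e["ee_pos"]+R@[0,y,z]))
# tips in both views: wrist left/right inner tips, side
for w,sd in(((281,247),(300+568/4,150+112/4)),((362,247),(300+512/4,150+97/4)),((281,247),(300+512/4,150+97/4)),((362,247),(300+568/4,150+112/4))):
  X=tri([(p,w),(s,sd)]);print(X,R.T@(X-e["ee_pos"]),proj(p,X)-w,proj(s,X)-sd)
```

```text
(array([545.3, -22.3, 272.5]), array([ 0. , -0.3, -1. ])) [ 553.9 -100.3  121.6]
-20 -18 [286.  271.3] [342.  173.4]
-20 18 [358.6 271.3] [329.9 169.3]
0 -18 [289.9 252.3] [341.6 179.2]
0 18 [354.4 252.4] [329.8 175.1]
25 -18 [293.7 233.8] [341.3 186.3]
25 18 [350.2 233.9] [329.5 182.2]
[ 419.1 -190.1   98.8] [ -73.4 -144.2   24. ] [-156.    77.9] [-47.5   7.4]
[417.3 -30.5 297.6] [  86.1 -129.2 -174.3] [-735.4  -43.6] [-54.8 -19. ]
[ 437.8 -183.4  103.2] [ -68.9 -124.9   19.4] [-135.4   78.1] [-40.4   8.6]
[393.4  -3.5 335. ] [ 115.9 -150.2 -211.4] [441.9   6.6] [-63.5 -26.9]
```

Run:
```python
from h import *
np.set_printoptions(precision=1,suppress=True)
p=robot.get_image("wrist");s=robot.get_image("side");e=robot.sense();R=Ro.from_euler("xyz",e["eef_rot"]).as_matrix()
cv2.imwrite("pics/w4c.png",cv2.resize(p["color"][200:350,220:420,::-1],None,fx=4,fy=4,interpolation=cv2.INTER_CUBIC))
cv2.imwrite("pics/s4c.png",cv2.resize(s["color"][140:220,300:370,::-1],None,fx=7,fy=7,interpolation=cv2.INTER_CUBIC))
```

```text
(no output)
```

View pics/w4c.png

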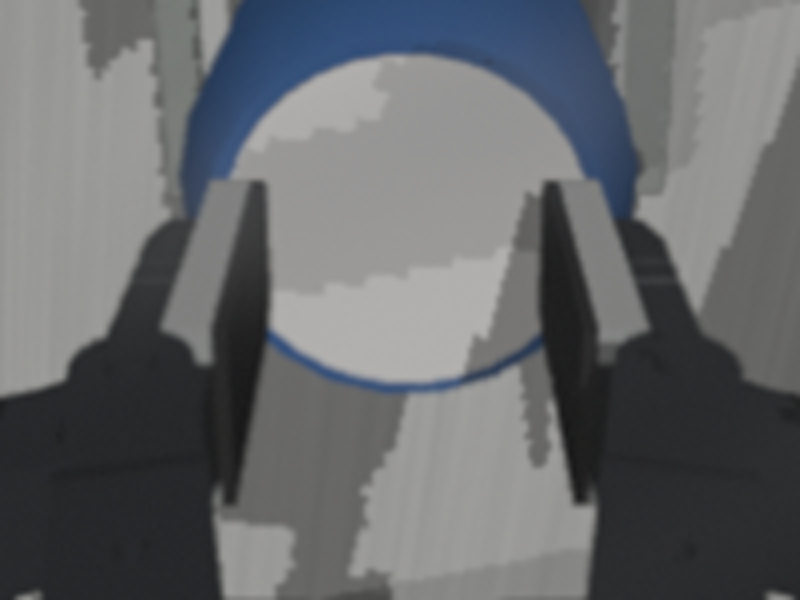

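View pics/s4c.png

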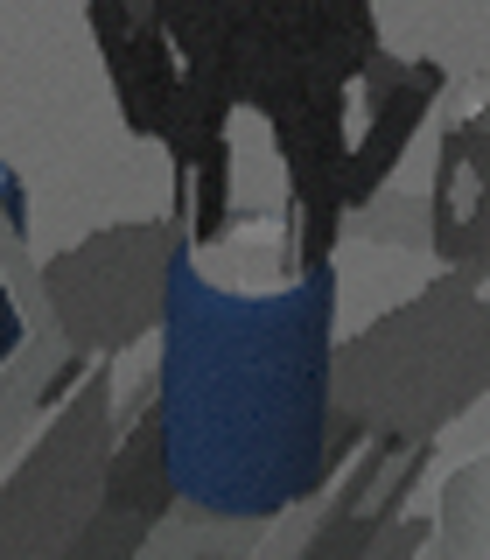

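Run:
```python
from h import *
from scipy.optimize import least_squares
np.set_printoptions(precision=1,suppress=True)
p=robot.get_image("wrist");s=robot.get_image("side");e=robot.sense();R=Ro.from_euler("xyz",e["eef_rot"]).as_matrix()
L=(286.3,245.5);Rr=(355.5,245.5)
f=lambda q:np.r_[proj(p,e["ee_pos"]+R@[q[0],-q[1],q[2]])-L,proj(p,e["ee_pos"]+R@[q[0],q[1],q[2]])-Rr]
for x in(0,5,11,15):
  g=lambda q:f([x,q[0],q[1]])
  r=least_squares(g,[18,0]);q=[x,*r.x];print(q,r.cost,proj(s,e["ee_pos"]+R@[q[0],-q[1],q[2]]),proj(s,e["ee_pos"]+R@[q[0],q[1],q[2]]))
```

```text
[0, np.float64(20.185186866091033), np.float64(8.063931132963814)] 1.3950067931911698 [342.3 181.8] [329.  177.2]
[5, np.float64(18.90593965856966), np.float64(-1.9868919029227492)] 1.6437542797247482 [341.2 179.8] [328.7 175.4]
[11, np.float64(17.37087378798701), np.float64(-14.047622555148752)] 2.0246784589304063 [339.8 177.3] [328.2 173.3]
[15, np.float64(16.347520842626505), np.float64(-22.087909014793127)] 2.3454618417052533 [338.9 175.7] [327.9 171.9]
```

The fingertips passed just above the lid without touching anything. At this opening they sit about 12 mm behind the TCP instead of 25 mm ahead of it. I'll back off, lower the tool and check again.

```bash
python3 -m handwheel '[{"grip":0.58,"x":-2,"y":0,"z":0,"spin":0},{"grip":0.58,"x":-4.5,"y":0,"z":0,"spin":0},{"grip":0.58,"x":-6.8,"y":0,"z":0,"spin":0},{"grip":0.58,"x":-6.8,"y":0,"z":1.5,"spin":0},{"grip":0.58,"x":-6.8,"y":0,"z":3.0,"spin":0}]'
python3 - <<'E'
from h import *
p=robot.get_image("wrist");s=robot.get_image("side")
print(crpos(),robot.sense()["wrist_force"])
cv2.imwrite("pics/w5c.png",cv2.resize(p["color"][150:350,220:420,::-1],None,fx=3,fy=3,interpolation=cv2.INTER_CUBIC))
cv2.imwrite("pics/s5c.png",cv2.resize(s["color"][140:220,300:380,::-1],None,fx=7,fy=7,interpolation=cv2.INTER_CUBIC))
E
```

```text
t: 5.65
ee_pos: [561.6, -168.1, 90.6]
eef_rot: [-3.132, -0.004, 1.688]
wrist_force: [-0.4, 0.0, -1.3]
width: 35.9
(array([  -0.26041556, -176.73819256]), np.float64(87.23397216134695)) [ 0.16772323  0.36302824 -0.5508107 ]
```

View pics/w5c.png

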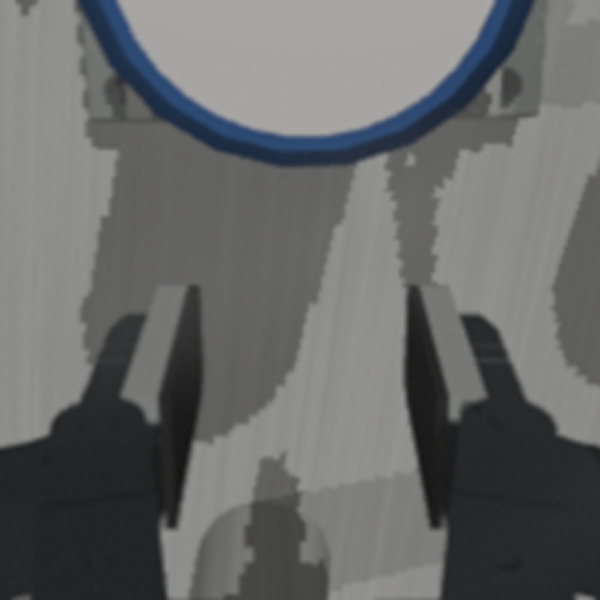

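View pics/s5c.png

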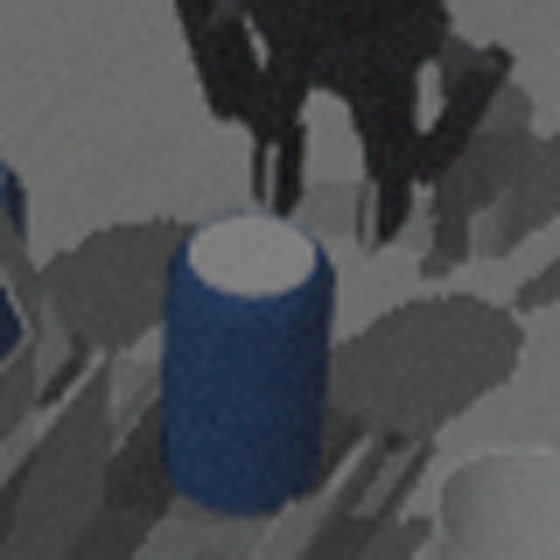

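```bash
python3 - <<'E'
from h import *
np.set_printoptions(precision=1,suppress=True)
s=robot.get_image("side");e=robot.sense();R=Ro.from_euler("xyz",e["eef_rot"]).as_matrix()
for z in(-25,-12,0,12,25):
  print(z,proj(s,e["ee_pos"]+R@[0,-20,z]),proj(s,e["ee_pos"]+R@[0,20,z]))
E
python3 -m handwheel '[{"grip":0.58,"x":0.5,"y":0.1,"z":0,"spin":0},{"grip":0.58,"x":1.1,"y":0.2,"z":0,"spin":0},{"grip":0.58,"x":1.7,"y":0.2,"z":0,"spin":0},{"grip":0.58,"x":2.3,"y":0.2,"z":0,"spin":0},{"grip":0.58,"x":2.8,"y":0.2,"z":0,"spin":0}]'
python3 - <<'E'
from h import *
p=robot.get_image("wrist");s=robot.get_image("side")
print(crpos(),robot.sense()["wrist_force"])
cv2.imwrite("pics/s6c.png",cv2.resize(s["color"][140:220,300:380,::-1],None,fx=7,fy=7,interpolation=cv2.INTER_CUBIC))
E
```

```text
-25 [353.1 168.4] [340.3 164.2]
-12 [352.8 172. ] [340.1 167.8]
0 [352.6 175.3] [340.  171.1]
12 [352.4 178.6] [339.8 174.4]
25 [352.1 182.1] [339.7 177.9]
t: 6.3
ee_pos: [559.1, -137.7, 89.4]
eef_rot: [-3.128, -0.006, 1.69]
wrist_force: [-0.3, 0.3, -0.8]
width: 36.1
(array([   2.4323353 , -148.07763527]), np.float64(89.25620850960799)) [ 0.20082275 -0.12045459  0.00429625]
```

View pics/s6c.png

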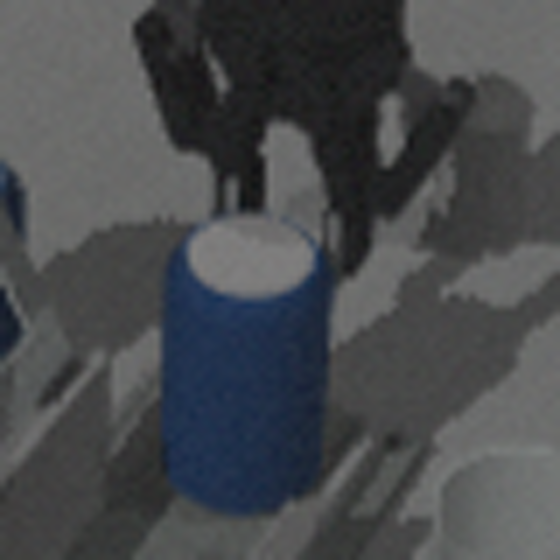

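```bash
python3 -m handwheel '[{"grip":0.58,"x":0.5,"y":0,"z":0,"spin":0},{"grip":0.58,"x":1.0,"y":0,"z":0,"spin":0},{"grip":0.58,"x":1.5,"y":0,"z":0,"spin":0},{"grip":0.58,"x":2.0,"y":0,"z":0,"spin":0}]'
python3 - <<'E'
from h import *
p=robot.get_image("wrist");s=robot.get_image("side");save(p,"wrist7")
print(crpos(),robot.sense()["wrist_force"])
cv2.imwrite("pics/s7c.png",cv2.resize(s["color"][140:220,300:380,::-1],None,fx=7,fy=7,interpolation=cv2.INTER_CUBIC))
E
```

```text
t: 6.8
ee_pos: [556.6, -117.4, 89.4]
eef_rot: [-3.128, -0.006, 1.69]
wrist_force: [-0.2, -0.0, -0.6]
width: 36.1
(array([   2.42756942, -127.3430311 ]), np.float64(89.37065886904735)) [-0.87235982 -0.61862251 -0.58286636]
```

View pics/s7c.png

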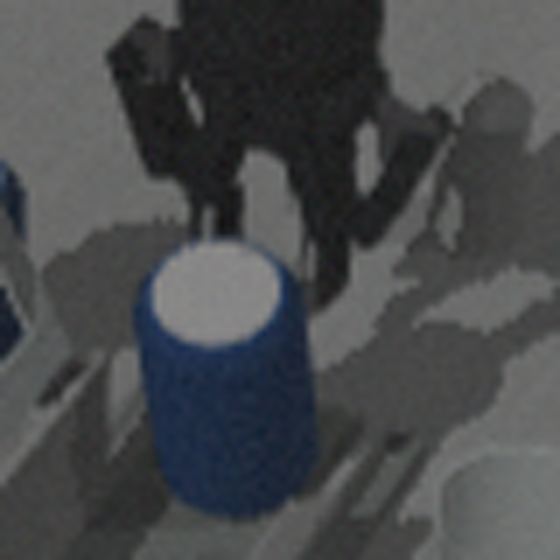

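View pics/wrist7.png

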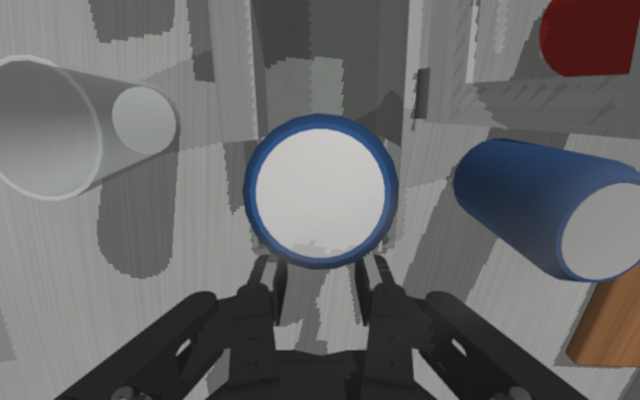

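```bash
python3 -m handwheel '[{"grip":0.58,"x":0.5,"y":0,"z":0,"spin":0},{"grip":0.58,"x":1.0,"y":0,"z":0,"spin":0},{"grip":0.58,"x":1.5,"y":0,"z":0,"spin":0},{"grip":0.58,"x":2.0,"y":0,"z":0,"spin":0},{"grip":0.58,"x":2.4,"y":0,"z":0,"spin":0}]'
python3 - <<'E'
from h import *
p=robot.get_image("wrist");s=robot.get_image("side");save(p,"wrist8")
print(crpos(),robot.sense()["wrist_force"])
cv2.imwrite("pics/s8c.png",cv2.resize(s["color"][140:240,290:380,::-1],None,fx=6,fy=6,interpolation=cv2.INTER_CUBIC))
E
```

```text
t: 7.4
ee_pos: [553.7, -92.8, 89.6]
eef_rot: [-3.128, -0.007, 1.691]
wrist_force: [-0.2, -0.1, -1.0]
width: 35.6
(array([   2.38433313, -102.74656894]), np.float64(89.5571380220406)) [-0.40975952  1.10237352  0.39634153]
```

View pics/s8c.png

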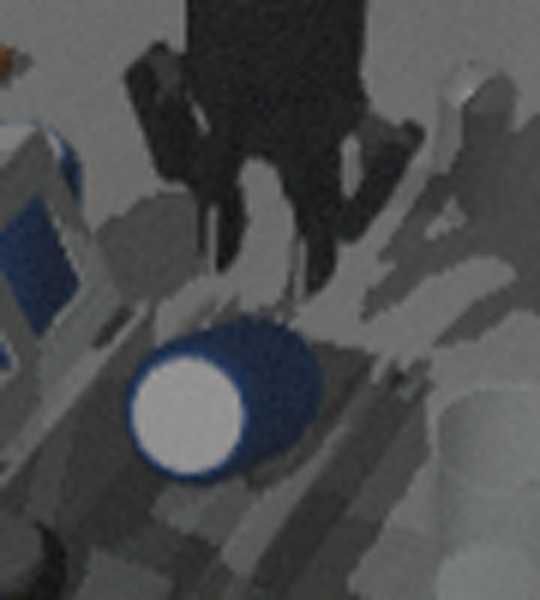

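View pics/wrist8.png

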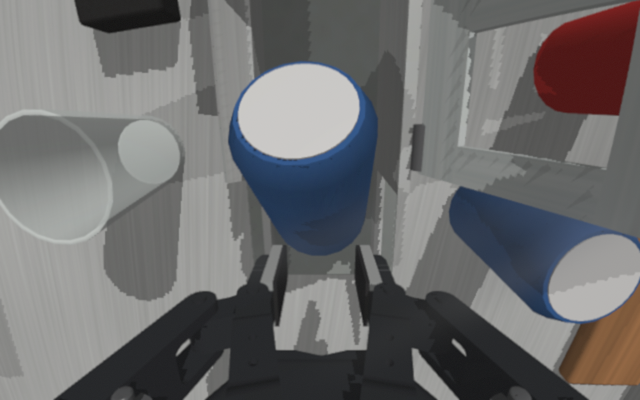

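```bash
python3 -m handwheel '[{"grip":0.58,"x":0,"y":0,"z":0,"spin":0},{"grip":0.58,"x":0,"y":0,"z":0,"spin":0},{"grip":0.58,"x":0,"y":0,"z":0,"spin":0},{"grip":0.58,"x":0,"y":0,"z":0,"spin":0},{"grip":0.58,"x":0,"y":0,"z":0,"spin":0}]'
python3 - <<'E'
from h import *
p=robot.get_image("wrist");s=robot.get_image("side");save(p,"wrist9")
print(crpos(),robot.sense()["wrist_force"])
cv2.imwrite("pics/s9c.png",cv2.resize(s["color"][140:240,290:380,::-1],None,fx=6,fy=6,interpolation=cv2.INTER_CUBIC))
E
```

```text
t: 8.0
ee_pos: [553.7, -92.8, 89.5]
eef_rot: [-3.128, -0.007, 1.692]
wrist_force: [-0.5, -0.1, -0.3]
width: 35.9
(array([   2.40465366, -102.82915354]), np.float64(89.54594054112144)) [0.8725791  0.10030014 1.0883044 ]
```

View pics/s9c.png

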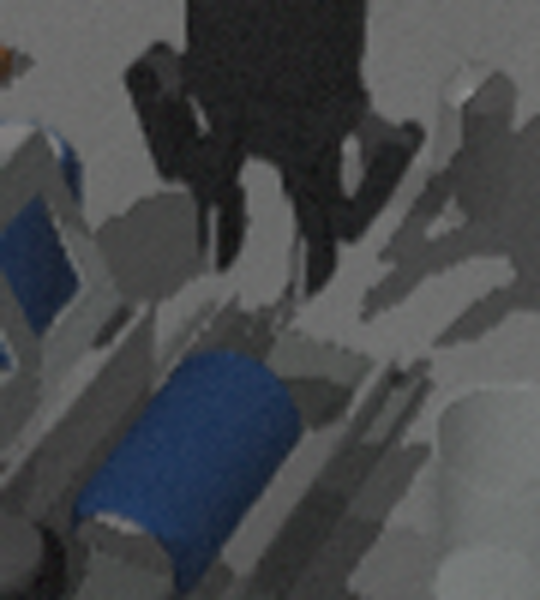

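View pics/wrist9.png

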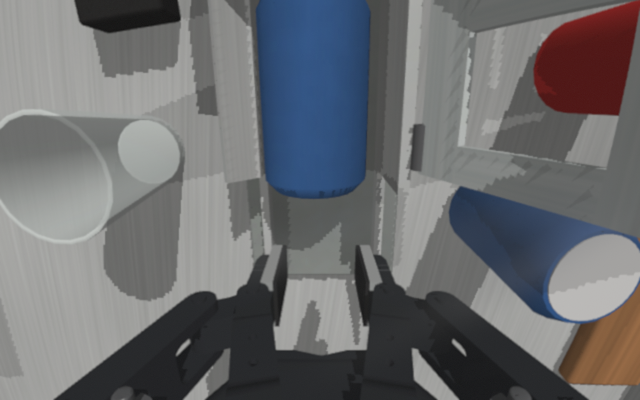

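Run:
```python
from h import *
q=np.load('pose.npy');a=q[2];R=np.array([[np.cos(a),-np.sin(a)],[np.sin(a),np.cos(a)]])
p=robot.get_image("wrist")
for uv,z in(((316,190),78),((316,196),60),((316,197),45),((261,180),45),((370,176),45)):
  w=atz(p,uv,z);print(z,R.T@(w[:2]-q[:2]))
t=robot.get_image("top");save(t,"top9")
need((2.4,-150),z=200,yaw=q[2]+np.pi/2)
```

```text
78 [ -1.36184695 -70.20155678]
60 [ -1.87827144 -79.11207149]
45 [ -2.30779123 -84.31960402]
45 [-39.22359879 -72.70528233]
45 [ 33.58404119 -69.43272502]
t 8.2 pos [553.7 -92.7  89.6] rot [-3.128 -0.007  1.692] w 35.9 F [ 0.5 -0.5  0.1] 
 target [ 559.2 -139.6  200. ] -> cm [ -4.65  -0.17 -11.07] spin 0.1984996015652846
```

View pics/top9.png

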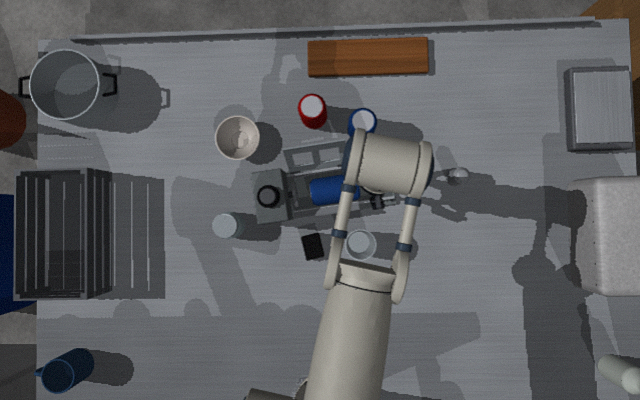

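```bash
python3 -m handwheel '[{"grip":0.58,"x":-2,"y":0,"z":0,"spin":0},{"grip":0.58,"x":-2.5,"y":0.1,"z":2,"spin":0},{"grip":0.58,"x":-2.5,"y":0.2,"z":3.8,"spin":0},{"grip":0.58,"x":-2.5,"y":0.2,"z":3.8,"spin":0}]'
python3 - <<'E'
from h import *
p=robot.get_image("wrist");s=robot.get_image("side");save(p,"wrist10")
print(crpos(),robot.sense()["wrist_force"])
cv2.imwrite("pics/s10c.png",cv2.resize(s["color"][140:240,290:380,::-1],None,fx=6,fy=6,interpolation=cv2.INTER_CUBIC))
E
```

```text
t: 8.6
ee_pos: [556.4, -116.9, 48.2]
eef_rot: [-3.123, -0.009, 1.691]
wrist_force: [0.4, -0.5, -0.5]
width: 35.9
(array([   3.77184108, -127.40436372]), np.float64(51.37004994765554)) [0.0659315  0.62775158 0.35663356]
```

View pics/s10c.png

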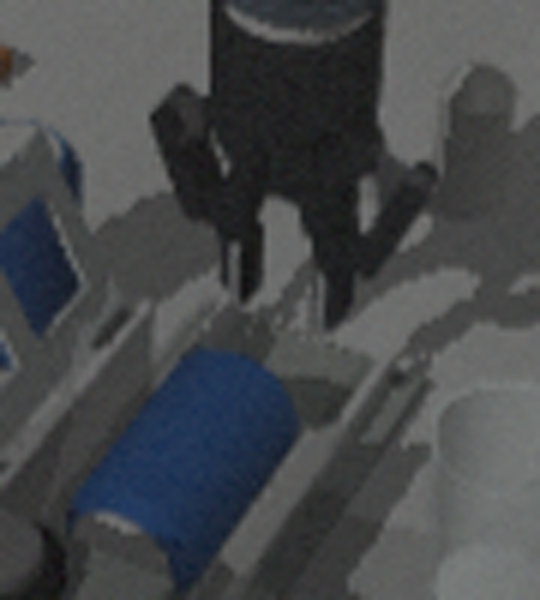

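View pics/wrist10.png

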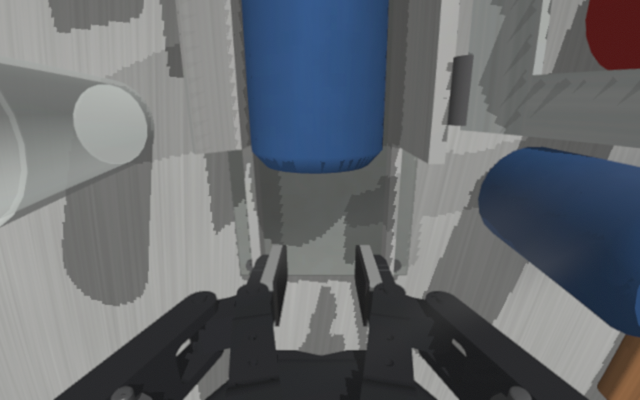

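```bash
python3 -m handwheel '[{"grip":0.58,"x":1.2,"y":-0.2,"z":0,"spin":0},{"grip":0.58,"x":2.4,"y":-0.3,"z":0,"spin":0},{"grip":0.58,"x":3.2,"y":-0.3,"z":0,"spin":0},{"grip":0.58,"x":3.7,"y":-0.3,"z":0,"spin":0},{"grip":0.58,"x":4.1,"y":-0.3,"z":0,"spin":0}]'
python3 - <<'E'
from h import *
q=np.load('pose.npy');a=q[2];R=np.array([[np.cos(a),-np.sin(a)],[np.sin(a),np.cos(a)]])
p=robot.get_image("wrist");s=robot.get_image("side");save(p,"wrist11")
print(crpos(),robot.sense()["wrist_force"])
cv2.imwrite("pics/s11c.png",cv2.resize(s["color"][140:240,290:380,::-1],None,fx=6,fy=6,interpolation=cv2.INTER_CUBIC))
E
```

```text
t: 9.2
ee_pos: [550.1, -75.9, 52.1]
eef_rot: [-3.128, -0.007, 1.693]
wrist_force: [0.1, -0.4, 0.1]
width: 36.2
(array([  0.71786417, -85.80821417]), np.float64(51.84262405618834)) [ 0.11730841 -0.29220365 -0.26925259]
```

View pics/s11c.png

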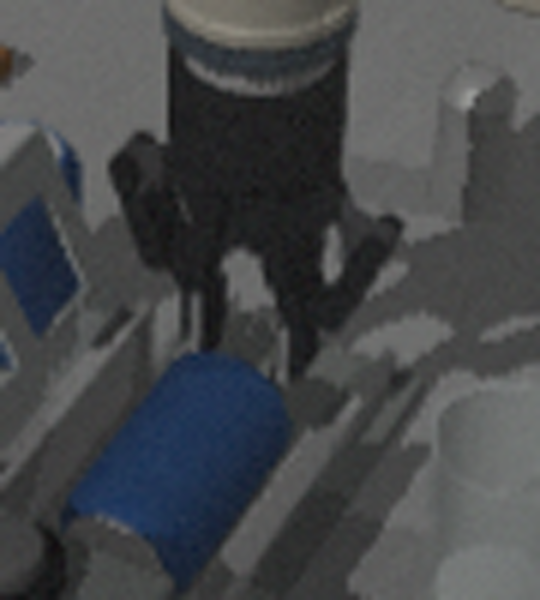

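View pics/wrist11.png

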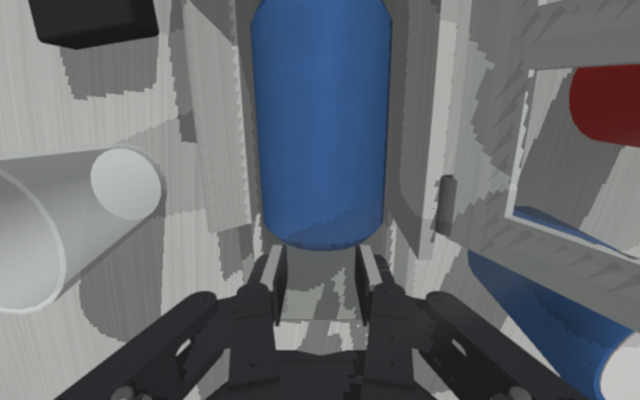

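```bash
python3 -m handwheel '[{"grip":0.58,"x":0.3,"y":0,"z":0,"spin":0},{"grip":0.58,"x":0.5,"y":0,"z":0,"spin":0}]'
python3 - <<'E'
from h import *
q=np.load('pose.npy');a=q[2];R=np.array([[np.cos(a),-np.sin(a)],[np.sin(a),np.cos(a)]])
p=robot.get_image("wrist");save(p,"wrist12");print(crpos())
for m in robot.silhouettes(p,"can")[:2]:
  v,u=np.nonzero(m["mask"]);i=np.abs(u-322)<15;print(m["uv"],v[i].max())
E
```

```text
t: 9.5
ee_pos: [549.5, -71.1, 51.9]
eef_rot: [-3.127, -0.007, 1.692]
wrist_force: [0.0, -1.0, 0.1]
width: 35.7
(array([  0.74873795, -80.570826  ]), np.float64(51.92019169671773))Traceback (most recent call last):
  File "<stdin>", line 5, in <module>
    return umr_maximum(a, axis, None, out, keepdims, initial, where)
ValueError: zero-size array to reduction operation maximum which has no identity
```

View pics/wrist12.png

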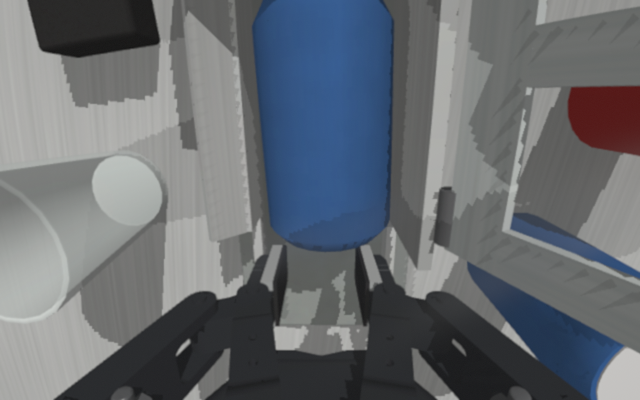

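The can now lies in the cradle, with its middle at about y = -13. Next I retreat, rise and close the fingers.

```bash
python3 -m handwheel '[{"grip":0.58,"x":-2,"y":0,"z":0,"spin":0},{"grip":0.58,"x":-4.5,"y":0,"z":0,"spin":0},{"grip":0.58,"x":-6,"y":0,"z":-3,"spin":0},{"grip":1,"x":-6,"y":0,"z":-8,"spin":0},{"grip":1,"x":-6,"y":0,"z":-13,"spin":0}]' 20; python3 -m handwheel '[{"grip":1,"x":0,"y":0,"z":-5,"spin":8},{"grip":1,"x":0,"y":0,"z":-8,"spin":16},{"grip":1,"x":0,"y":0,"z":-8,"spin":24},{"grip":1,"x":0,"y":0,"z":-8,"spin":32},{"grip":1,"x":0,"y":0,"z":-8,"spin":40}]';  python3 - <<'E'
from h import *
q=np.load('pose.npy');print(crpos());need((140,10),z=260,yaw=q[2])
E
```

```text
t: 10.1
ee_pos: [557.9, -131.9, 181.6]
eef_rot: [-3.125, -0.008, 1.691]
wrist_force: [1.3, 0.4, 0.5]
width: 7.4
t: 10.6
ee_pos: [559.4, -132.7, 261.9]
eef_rot: [-3.124, 0.004, 0.987]
wrist_force: [-0.5, -0.2, -0.4]
width: -0.0
(array([   3.39394636, -143.08864768]), np.float64(261.8911514367229))
t 10.6 pos [ 559.4 -132.7  261.9] rot [-3.124  0.004  0.987] w -0.0 F [-0.5 -0.2 -0.4] 
 target [677.2  35.4 260. ] -> cm [20.51  0.56  0.09] spin 49.82481225339021
```

```bash
python3 -m handwheel '[{"grip":1,"x":4,"y":0.1,"z":0,"spin":8},{"grip":1,"x":8,"y":0.2,"z":0,"spin":16},{"grip":1,"x":12,"y":0.3,"z":0,"spin":24},{"grip":1,"x":16,"y":0.4,"z":0,"spin":32},{"grip":1,"x":20.5,"y":0.5,"z":0,"spin":40}]'; python3 -m handwheel '[{"grip":1,"x":0,"y":0,"z":0,"spin":7},{"grip":1,"x":0,"y":0,"z":0,"spin":9.5},{"grip":1,"x":0,"y":0,"z":0,"spin":9.5}]';  python3 - <<'E'
from h import *
q=np.load('pose.npy');print(crpos());need((140,10),z=200,yaw=q[2])
p=robot.get_image("wrist");save(p,"wrist13");s=robot.get_image("side");save(s,"side13")
cv2.imwrite("pics/s13c.png",cv2.resize(s["color"][90:250,200:400,::-1],None,fx=3.7,fy=3.7,interpolation=cv2.INTER_CUBIC))
E
```

```text
t: 11.1
ee_pos: [677.3, 36.4, 261.0]
eef_rot: [-3.131, 0.015, 0.282]
wrist_force: [0.4, -0.9, 0.5]
width: -0.1
t: 11.4
ee_pos: [677.5, 36.7, 260.2]
eef_rot: [-3.134, 0.017, 0.117]
wrist_force: [-0.8, -0.7, 0.2]
width: 0.1
(array([140.49924329,  11.2740619 ]), np.float64(260.19772519842644))
t 11.4 pos [677.5  36.7 260.2] rot [-3.134  0.017  0.117] w 0.1 F [-0.8 -0.7  0.2] 
 target [677.2  35.4 200. ] -> cm [0.05 0.17 6.02] spin -0.050210678709390374
```

View pics/wrist13.png

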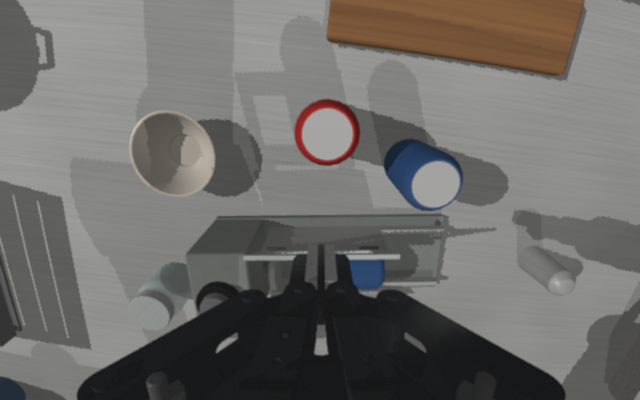

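View pics/s13c.png

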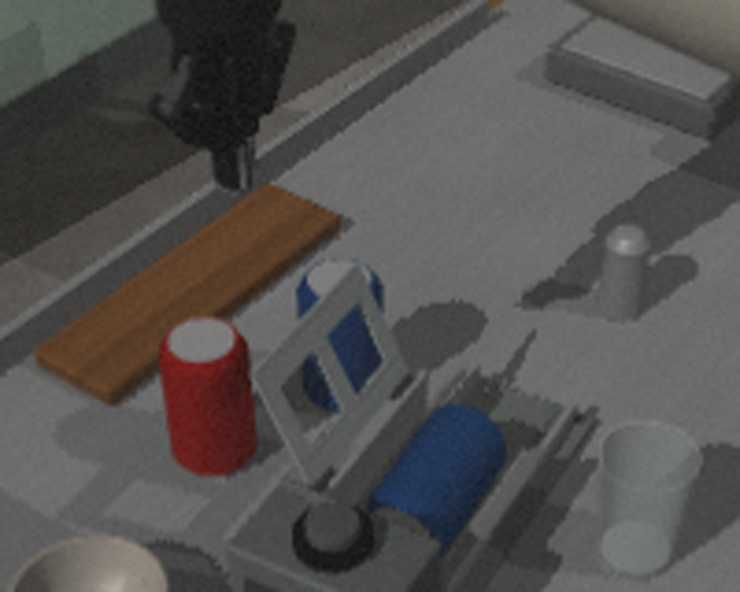

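Run:
```python
from h import *
np.set_printoptions(precision=1,suppress=True)
s=robot.get_image("side");e=robot.sense();R=Ro.from_euler("xyz",e["eef_rot"]).as_matrix()
for z in(-25,-12,0,12,25): print(z,proj(s,e["ee_pos"]+R@[0,0,z]))
p=robot.get_image("wrist")
for z in(-25,-12,0,12,25): print(z,proj(p,e["ee_pos"]+R@[11,0,z]))
cv2.imwrite("pics/w13c.png",cv2.resize(p["color"][210:330,220:420,::-1],None,fx=4,fy=4,interpolation=cv2.INTER_CUBIC))
cv2.imwrite("pics/s13d.png",cv2.resize(s["color"][100:160,235:295,::-1],None,fx=8,fy=8,interpolation=cv2.INTER_CUBIC))
```

```text
-25 [263.1 133.6]
-12 [263.5 138.2]
0 [264.  142.4]
12 [264.4 146.5]
25 [264.8 150.9]
-25 [320.4 254.5]
-12 [320.4 242.2]
0 [320.5 232.6]
12 [320.5 224.1]
25 [320.5 216.2]
```

View pics/w13c.png

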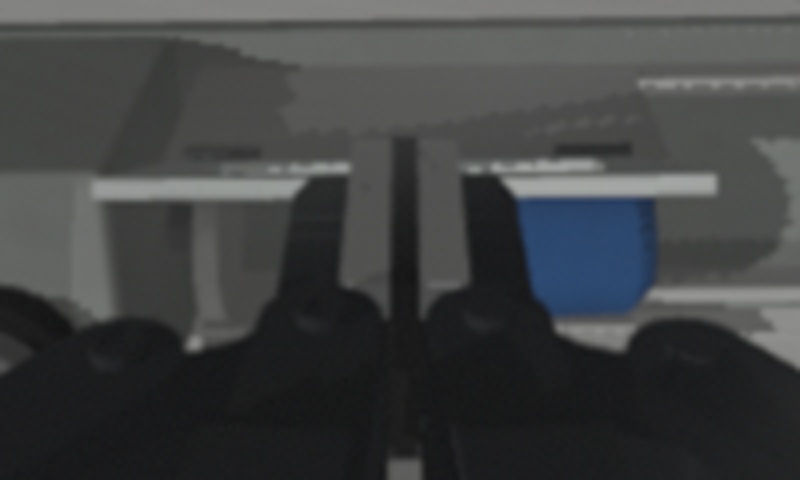

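View pics/s13d.png

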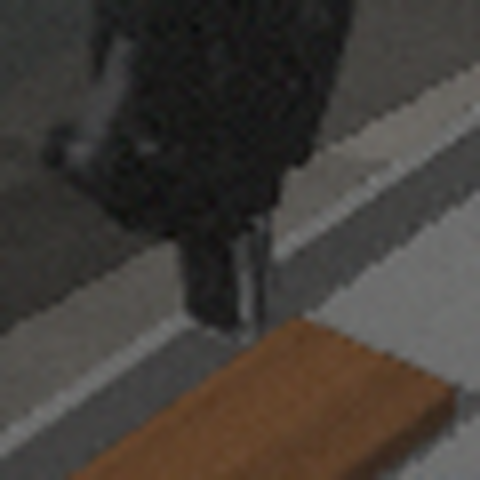

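```bash
python3 -m handwheel '[{"grip":1,"x":0,"y":0.1,"z":4,"spin":0},{"grip":1,"x":0,"y":0.1,"z":8,"spin":0},{"grip":1,"x":0,"y":0.1,"z":10.7,"spin":0},{"grip":1,"x":0,"y":0.1,"z":10.7,"spin":0},{"grip":1,"x":0,"y":0.1,"z":10.7,"spin":0}]';  python3 - <<'E'
from h import *
q=np.load('pose.npy');print(crpos());need((115,10),z=153,yaw=q[2])
p=robot.get_image("wrist");save(p,"wrist14");s=robot.get_image("side");save(s,"side14")
cv2.imwrite("pics/s14c.png",cv2.resize(s["color"][90:250,200:400,::-1],None,fx=3.7,fy=3.7,interpolation=cv2.INTER_CUBIC))
E
```

```text
t: 12.1
ee_pos: [675.4, 35.2, 154.9]
eef_rot: [-3.134, 0.016, 0.117]
wrist_force: [0.1, -0.5, 1.7]
width: -0.0
(array([138.23569837,  10.05334022]), np.float64(154.8635454510619))
t 12.1 pos [675.4  35.2 154.9] rot [-3.134  0.016  0.117] w -0.0 F [ 0.1 -0.5  1.7] 
 target [652.3  32.5 153. ] -> cm [-2.32  0.01  0.22] spin -0.04989517519697591
```

View pics/wrist14.png

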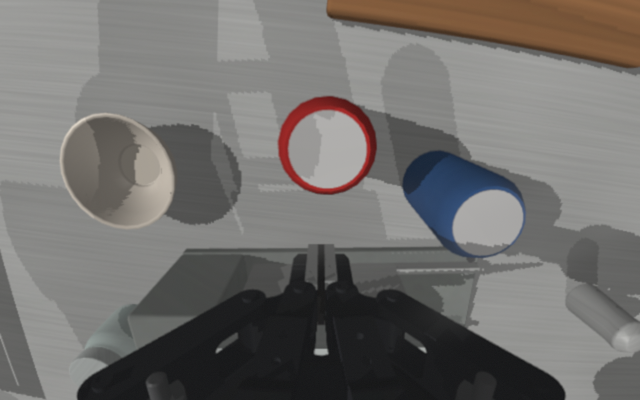

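View pics/s14c.png

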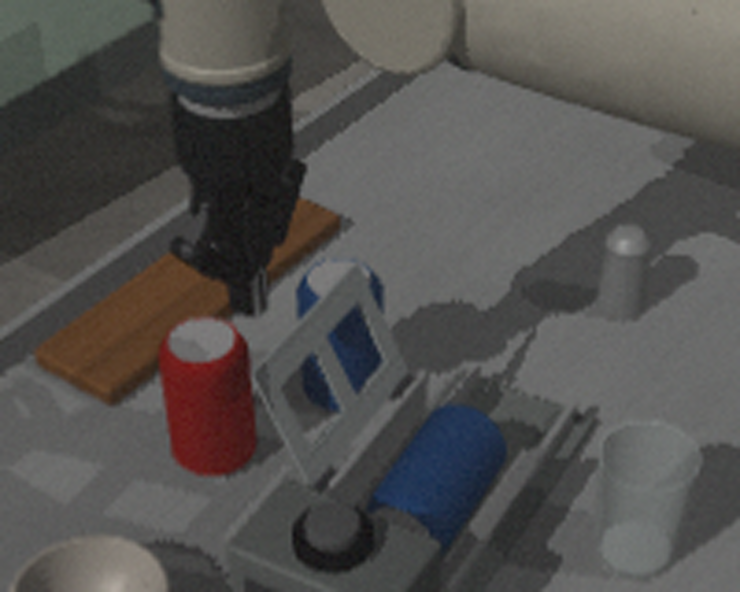

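```bash
python3 -m handwheel '[{"grip":1,"x":-1.2,"y":0,"z":0,"spin":0},{"grip":1,"x":-2.4,"y":0,"z":0,"spin":0},{"grip":1,"x":-3.4,"y":0,"z":0,"spin":0},{"grip":1,"x":-4.2,"y":0,"z":0,"spin":0},{"grip":1,"x":-5,"y":0,"z":0,"spin":0}]';  python3 - <<'E'
from h import *
print(crpos(),robot.sense()["wrist_force"])
s=robot.get_image("side")
cv2.imwrite("pics/s15c.png",cv2.resize(s["color"][90:250,200:400,::-1],None,fx=3.7,fy=3.7,interpolation=cv2.INTER_CUBIC))
E
```

```text
t: 12.7
ee_pos: [627.5, 29.5, 160.5]
eef_rot: [-3.135, 0.007, 0.117]
wrist_force: [1.3, -0.5, 0.8]
width: -0.3
(array([90.02177898,  9.92268516]), np.float64(160.5306001428173)) [ 1.2778708  -0.46184323  0.79792009]
```

View pics/s15c.png

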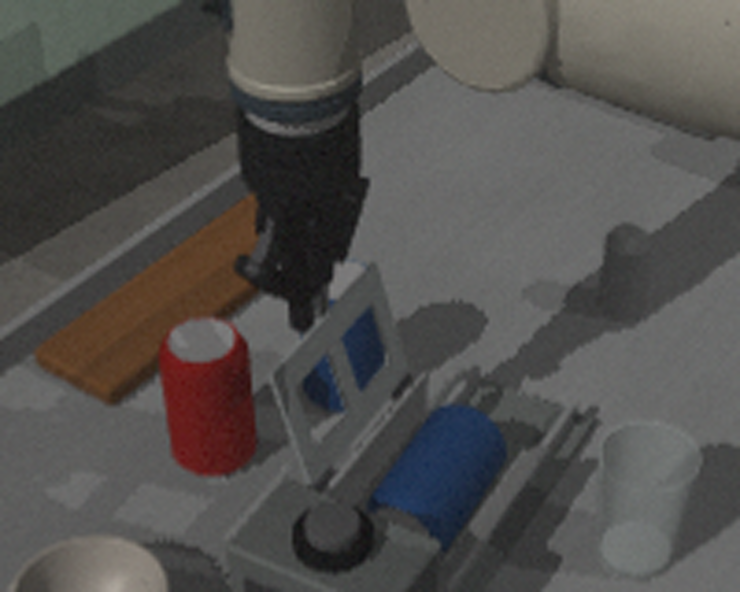

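```bash
python3 -m handwheel '[{"grip":1,"x":-0.8,"y":0,"z":0.5,"spin":0},{"grip":1,"x":-1.6,"y":0,"z":1.0,"spin":0},{"grip":1,"x":-2.4,"y":0,"z":1.4,"spin":0},{"grip":1,"x":-3.2,"y":0,"z":1.4,"spin":0},{"grip":1,"x":-4,"y":0,"z":1.4,"spin":0}]';  python3 - <<'E'
from h import *
print(crpos(),robot.sense()["wrist_force"])
s=robot.get_image("side")
cv2.imwrite("pics/s16c.png",cv2.resize(s["color"][90:250,200:400,::-1],None,fx=3.7,fy=3.7,interpolation=cv2.INTER_CUBIC))
E
```

```text
t: 13.25
ee_pos: [586.0, 24.8, 146.5]
eef_rot: [-3.135, 0.009, 0.117]
wrist_force: [0.4, 0.2, -0.3]
width: -0.2
(array([48.20773158, 10.12962096]), np.float64(146.46343792699426)) [ 0.36819448  0.17186236 -0.28890432]
```

View pics/s16c.png

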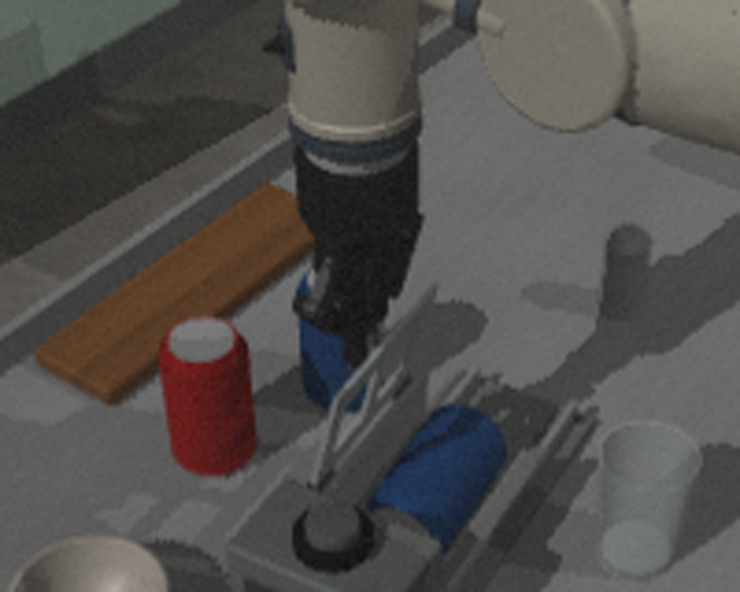

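```bash
python3 -m handwheel '[{"grip":1,"x":-0.8,"y":0,"z":0,"spin":0},{"grip":1,"x":-1.6,"y":0,"z":0,"spin":0},{"grip":1,"x":-2.4,"y":0,"z":0,"spin":0},{"grip":1,"x":-3.2,"y":0,"z":0,"spin":0},{"grip":1,"x":-3.8,"y":0,"z":0,"spin":0}]';  python3 - <<'E'
from h import *
print(crpos(),robot.sense()["wrist_force"])
s=robot.get_image("side")
cv2.imwrite("pics/s17c.png",cv2.resize(s["color"][90:250,200:400,::-1],None,fx=3.7,fy=3.7,interpolation=cv2.INTER_CUBIC))
E
```

```text
t: 13.8
ee_pos: [546.8, 20.2, 147.4]
eef_rot: [-3.135, 0.01, 0.117]
wrist_force: [-0.2, -0.1, -0.5]
width: 0.2
(array([ 8.73220291, 10.17718877]), np.float64(147.35419301227566)) [-0.18552514 -0.06170909 -0.49401402]
```

View pics/s17c.png

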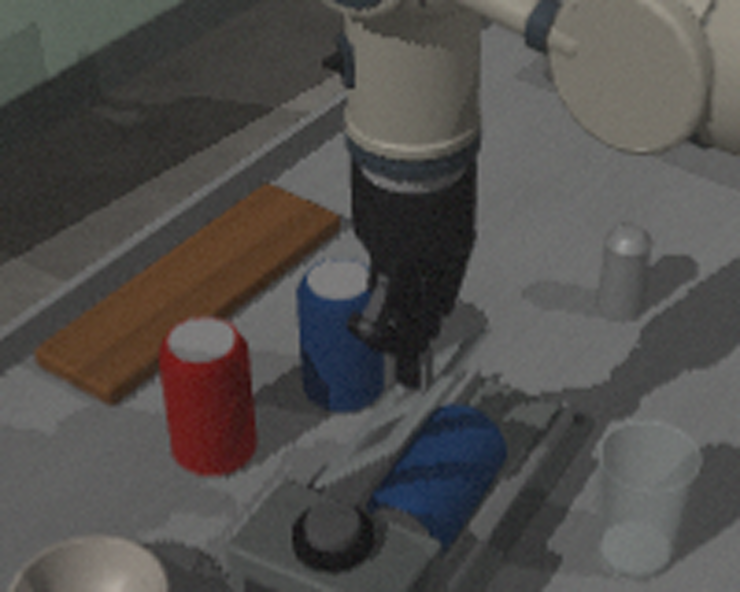

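```bash
python3 -m handwheel '[{"grip":1,"x":-0.7,"y":0,"z":0,"spin":0},{"grip":1,"x":-1.4,"y":0,"z":0,"spin":0},{"grip":1,"x":-1.4,"y":0,"z":0,"spin":0},{"grip":1,"x":-1.4,"y":0,"z":0,"spin":0},{"grip":1,"x":-1.4,"y":0,"z":0,"spin":0}]';  python3 - <<'E'
from h import *
print(crpos(),robot.sense()["wrist_force"])
s=robot.get_image("side")
cv2.imwrite("pics/s18c.png",cv2.resize(s["color"][90:250,200:400,::-1],None,fx=3.7,fy=3.7,interpolation=cv2.INTER_CUBIC))
E
```

```text
t: 14.35
ee_pos: [532.6, 18.5, 147.6]
eef_rot: [-3.135, 0.01, 0.117]
wrist_force: [0.1, -0.7, 0.4]
width: 0.1
(array([-5.57148882, 10.17519679]), np.float64(147.60020572952766)) [ 0.06330826 -0.66794349  0.41784816]
```

View pics/s18c.png

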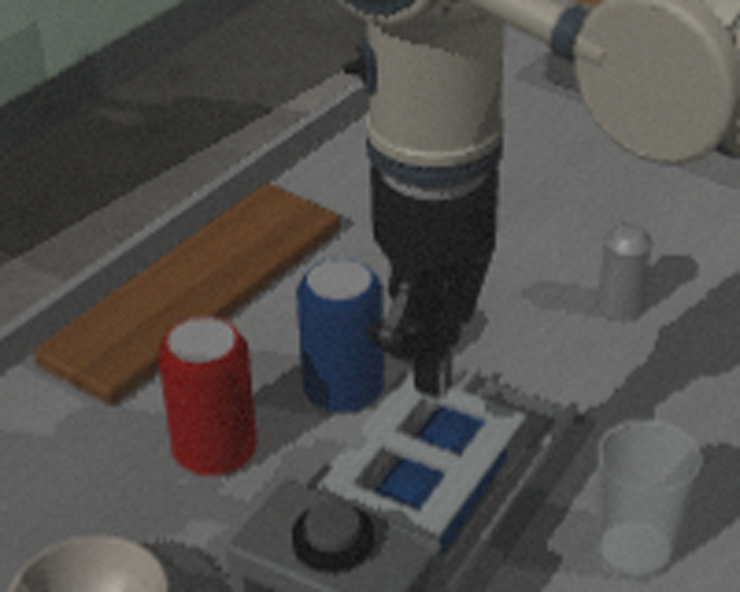

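```bash
python3 -m handwheel '[{"grip":1,"x":0,"y":0,"z":-4,"spin":0},{"grip":1,"x":0,"y":0,"z":-8,"spin":0},{"grip":1,"x":0,"y":0,"z":-12,"spin":0},{"grip":1,"x":0,"y":4.5,"z":-14,"spin":0},{"grip":1,"x":0,"y":9,"z":-14,"spin":0}]';python3 -m handwheel '[{"grip":1,"x":0,"y":4.5,"z":0,"spin":0},{"grip":1,"x":0,"y":9,"z":0,"spin":0},{"grip":1,"x":0,"y":13,"z":0,"spin":0},{"grip":1,"x":0,"y":17,"z":0,"spin":0},{"grip":1,"x":0,"y":17,"z":0,"spin":0}]';  python3 - <<'E'
from h import *
print(crpos(),robot.sense()["wrist_force"])
s=robot.get_image("side");t=robot.get_image("top")
q=np.load('pose.npy');x,y,a=q[:3];R=np.array([[np.cos(a),-np.sin(a)],[np.sin(a),np.cos(a)]])
cv2.imwrite("pics/s19c.png",cv2.resize(s["color"][140:300,200:400,::-1],None,fx=3.7,fy=3.7,interpolation=cv2.INTER_CUBIC))
cv2.imwrite("pics/t19c.png",cv2.resize(t["color"][90:255,210:430,::-1],None,fx=3.6,fy=3.6,interpolation=cv2.INTER_CUBIC))
for l in((-46,77.5,94),(-46,-57.5,94),(50,77.5,94),(50,-57.5,94)):
  w=[*(R@l[:2]+[x,y]),l[2]]
  print(l,"side",((proj(s,w)-[200,140])*3.7).round(),"top",((proj(t,w)-[210,90])*3.6).round())
E
```

```text
t: 14.9
ee_pos: [545.8, -71.9, 291.9]
eef_rot: [-3.137, 0.002, 0.12]
wrist_force: [0.8, 0.4, 0.4]
width: -0.0
t: 15.4
ee_pos: [565.9, -245.4, 289.1]
eef_rot: [-3.137, 0.005, 0.114]
wrist_force: [0.2, -0.0, -0.0]
width: -0.4
(array([  -3.4182235 , -255.80552875]), np.float64(289.06158442716554)) [ 0.17400828 -0.01532219 -0.04879333]
(-46, 77.5, 94) side [435. 353.] top [307. 443.]
(-46, -57.5, 94) side [526. 230.] top [516. 414.]
(50, 77.5, 94) side [310. 301.] top [286. 295.]
(50, -57.5, 94) side [409. 186.] top [495. 265.]
```

View pics/s19c.png

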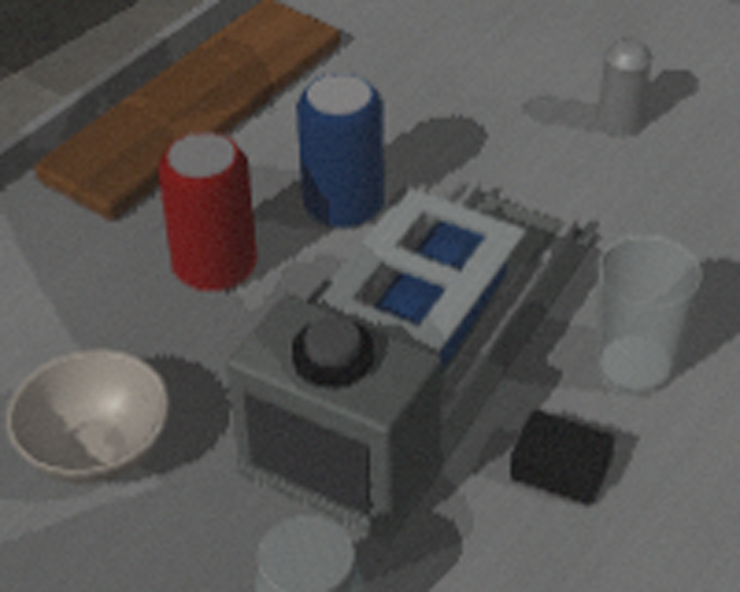

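View pics/t19c.png

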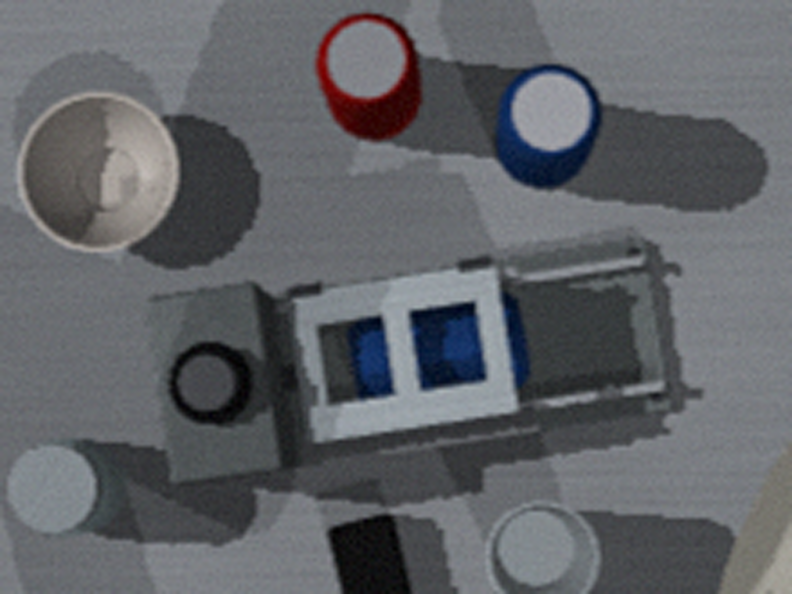

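Both free corners of the guard show where a level guard would put them, within a few pixels: (437,350) and (522,230) in the side crop, against a predicted (435,353) and (526,230). The can lies under it along the channel, and everything else is where it was.

```bash
python3 -c "
from workcell import robot
print(robot.finish_job())"
```

```text
the job is handed in; nothing more can be done
None
```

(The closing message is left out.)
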